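Wind a sample carousel back to its home stop

ROBOT

A 6-joint arm with a two-finger parallel gripper is mounted at the origin on the work surface. World frame = base frame: x ahead of the robot, y to its left, z up, the work surface at z = 0. Lengths are in m, angles in rad, forces in N, time in s.
With the tool pointing down it reaches from about 0.275 to 0.825 m from the base axis. Payload 5.2 kg.
Tool frame: the origin (TCP) lies at the very end of the fingers, on their centre line; the grasp point (between the pads) lies 19 mm behind it; y points along the fingers, x is the direction in which the jaws open and shut, and the axes are right-handed (so a half turn about y gives the same grasp; the last joint's range is limited). The gripper opens to 93 mm and grips with 3 to 60 N. Pads are 15 mm wide; open, the fingers measure 128 mm over their backs; the gripper's body (75 mm by 188 mm) begins 65 mm behind the grasp point.
Start: joints at [-1.494, 0.259, 1.535, -0, 1.348, -0.203], TCP at [0.152, -0.529, 0.188] pointing down, gripper open.
Joint ranges: [-3.14, 3.14], [-0.91, 2.08], [0.19, 2.58], [-1.22, 4.36], [0.22, 2.71], [-3.12, 3.12]. Speed limits (rad/s): [2.57, 2.57, 3.14, 3.14, 3.14, 3.14].

INTERFACE

Orientations are given as a unit quaternion [x, y, z, w].
In Python, from rig import arm gives the robot as it stands. The module is installed in compiled form; this text tells all that it offers.
- The arm moves only by the shell command python3 -m jog 'ROWS' [FORCE]. ROWS is JSON, a list of rows, each a list of 7 numbers: the shift along the tool's x, y, z in mm, then the turn, a rotation vector about the tool's x, y, z in degrees, then the closure in counts, from 0 (fully open) to 255 (shut). In form: [[tx, ty, tz, ax, ay, az, claw], ...]. A call has exactly 5 rows; each row shifts and turns the commanded pose from where the row before left it, along the tool's axes as they then stand; what a row does not reach is not made up. A row lasts 1/12 s, in which the tool goes at most 41.7 mm and 7.16 degrees, less where a joint would pass 70% of its speed; a pose out of reach is approached as far as the arm can. A call is refused whole if a number of a shift passes 41.7 or a number of a turn 7.16, either way. A call with a gripper value outside its range is refused whole. The fingers move at their own pace and stop on an object; FORCE is the grip in N (left out, the last holds). Time passes only in rows, so rows that do not move let the fingers close, or fill a call up. It gives the time, the measured TCP pose, the force and the opening at its end, in the units of the state.
- arm.sense(): the state, without advancing time (a new reading comes with each control period).
- arm.get_image(name): name is "side" or "top" or "wrist"; returns (picture, depth): 420x560x3 uint8, red, green, blue; 420x560 float32, m along the optical axis (not along the pixel's ray), 0 where there is no reading.
- arm.camera_params(name): a dict with "K" (3x3 intrinsics, pixels), "rvec" (rotation vector, rad) and "tvec" (3), from world to camera coordinates, as OpenCV has them. Camera axes: x right, y down, z forward; pixel columns grow to the right and rows downward; lengths in m; the calibration is good to about 2 mm. A picture is of the moment at which its call begins: read the wrist's pose just before it. camera_params takes no time and is no camera call; for the wrist camera it gives the pose at the moment of the call.
- arm.sign_off(): hands the job in, once; it reports no verdict.
The state is a dict: "t": time; "qpos": joint angles; "qd": joint speeds; "joint_efforts": joint torques, N m; "tool_pos": TCP position; "orientation": TCP orientation; "wrist_force": force on the tool from outside, world axes, zero at the start; "wrist_torque": the same for the moment, N m; "width": finger opening in m.
Only numpy, scipy, OpenCV 4.12 (cv2) and the standard library are available. Lean on these libraries where they do the work, as an engineer would, in place of code of your own. Each camera call takes 0.05 s, during which the arm holds its last target.

TASK

Bring the hand-indexed vial carousel back home. Swing the red ratchet pawl out of the teeth until it stays out by itself, turn the carousel backward (clockwise seen from above) by its blue post until its orange lug presses firmly but gently on the rubber home stop without ramming it, then swing the pawl back so that it rests in the teeth, and let go with the lug still against the stop. Do not force the wheel against the engaged pawl, and leave the bottle, jar and tube rack where they are.

Things in the scene. Friction and masses are not known exactly. Their poses are not given: they have to be found in the camera images.
- carousel_axis (a point): point on the carousel's vertical turning axis, 34 mm above the bench, fixed to the white 290 mm square, 12 mm high module bolted to the bench. Carousel: white deck 140 mm across, top 34 mm high; steel ratchet rim below with 10 saw teeth (crest radius 85, root 75 mm, 36 degrees apart, 16 to 28 mm high); seven vials on the deck, tops 54 mm high.
- post (a point): grip point of the blue round post that turns the carousel: 16 mm diameter, 58 mm from the axis, 34 to 100 mm high; the point lies on its centre line 78 mm high. Dry friction: turning takes about 3.5 N here and the carousel stays where it is left. The stop's spring adds about 8 N per mm here; 6 to 10 N above the turning friction is a firm, gentle press; 18 N above it is ramming.
- carousel (a joint): carousel angle, rad: positive is counter-clockwise seen from above (forward, the way the ratchet lets it click round), backward is clockwise. It starts 0.9 to 1.4 and the lug meets the home stop near 0, but the stop is clamped by hand up to 0.2 rad to either side of that: where they meet must be felt, moving slowly.
- lug (a point): centre of the orange lug on the carousel's rim, 96 mm from the axis, 12 mm wide, 22 mm above the bench. Turned backward it meets the home stop, the buffer, a 12 mm wide black rubber block on the module at the same height, backed by a spring (3 N per mm here, no preload, 11 mm travel; over 11 N here is ramming). When let go it springs back about a mm and stays touching.
- pawl_pin (a point): grip point of the upright red round pin that moves the pawl: 12 mm diameter, 24 to 80 mm high; this point lies on its centre line, 62 mm high, 60 mm from the pawl's pivot, and turns with the pawl.
- pawl_hinge (a point): point on the pawl's vertical pivot axis, 22 mm above the bench, fixed to the module; the pawl's red nose arm is 62 mm long, 8 mm thick and 18 to 26 mm high. The pin is on the other side of the pivot.
- pawl (a joint): angle of the pawl, rad: 0 is the nose at the root of the teeth, about 0.17 is on the crests, 0.9 is fully out; positive is clockwise seen from above. While it is in the teeth the carousel cannot turn backward by more than part of a tooth. An over-centre spring drives it into the teeth below 0.42 and holds it out, against its limit at 0.9, above 0.42; the pin takes about 3.5 N to move from the teeth.
- reagent_bottle: bystander: amber bottle, 60 mm across, 130 mm tall, origin at its underside
- wash_jar: bystander: clear jar with blue cap, 64 mm across, 80 mm tall, origin at its underside
- tube_rack: bystander: blue rack 70 x 110 mm with capped tubes, 67 mm tall, origin at its underside

How it is judged:
On the way, in this order (a step that is already met when the one before it is completed fails the run):
1. the pawl is swung out of the teeth, past its over-centre point, and stays out (value of joint pawl above 0.6 rad), for 0.2 s.
2. with the pawl out, the carousel is turned back until its lug presses on the home stop with more than 2 N (contact force between carousel and buffer above 2 N and value of joint pawl above 0.6 rad), for 0.2 s.
At the end, for the whole second after the job is handed in: The carousel's lug still bears on the home stop (more than 0.3 N), the pawl rests in the teeth (angle below 0.15 rad), and carousel and pawl are at rest (below 0.05 rad/s) (contact force between carousel and buffer above 0.3 N and value of joint pawl below 0.15 rad and velocity of joint carousel between -0.05 and 0.05 rad/s and velocity of joint pawl between -0.05 and 0.05 rad/s); the robot touches nothing.
It fails at once if the lug rams the home stop (more than 11 N) (contact force between carousel and buffer above 11 N).
It fails at once if the carousel is forced against the engaged pawl (more than 30 N) (contact force between carousel and pawl above 30 N).
It fails at once if a bystander is moved more than 30 mm (distance of any of reagent_bottle, wash_jar, tube_rack from where it was at the start of the episode above 0.03 m).
It also fails if it takes over 72 s, if anything falls off the work surface, if the arm or the gripper's body presses on something with over 40 N, if the wrist force passes 120 N, or if a joint passes its speed limit or range.

## Working session

There is one attempt and no reset: what is moved stays moved. The work goes in short steps, Python scripts to look and compute and a shell command to move; the robot and the scene stay as the last step left them, time stands still between calls to the robot, and variables do not carry over. Pictures are saved under pics/ and viewed, and the job is handed in when it is done.

```bash
mkdir -p pics; ls; python3 - <<'E'
from rig import arm
import cv2,numpy as np
s=arm.sense()
for k,v in s.items(): print(k,np.round(v,4))
for n in("top","side","wrist"):
    p=arm.camera_params(n);print(n,np.round(p["K"],1).tolist(),p["rvec"],p["tvec"])
    im,d=arm.get_image(n);cv2.imwrite(f"pics/a_{n}.png",im[:,:,::-1]);np.save(f"pics/a_{n}.npy",d);
E
```

```text
pics
t 0.0
qpos [-1.4938  0.2593  1.5361  0.      1.348  -0.2028]
qd [ 0.0007  0.0017  0.0007 -0.0007 -0.0023 -0.0007]
joint_efforts [-4.00000e-04 -4.37308e+01 -2.84006e+01  7.18000e-02  4.15000e-02
 -1.00000e-04]
tool_pos [ 0.1519 -0.528   0.1873]
orientation [-0.5644  0.4258 -0.425   0.5653]
wrist_force [-0.3074  0.7514 -0.153 ]
wrist_torque [0.0255 0.0285 0.0242]
width 0.0927
top [[521.7, 0.0, 279.8], [0.0, 521.7, 214.5], [0.0, 0.0, 1.0]] [ 2.15250417 -2.17636375  0.15239186] [-0.04927897  0.54495966  1.42604939]
side [[458.7, 0.0, 281.0], [0.0, 458.7, 206.3], [0.0, 0.0, 1.0]] [ 0.2795041  -2.70793753  1.35254887] [0.54886176 0.12887534 1.00211396]
wrist [[337.1, 0.0, 281.8], [0.0, 337.1, 209.1], [0.0, 0.0, 1.0]] [-2.31280372  1.74280931  0.26265852] [-0.54946302 -0.03503133  0.39278791]
```

View pics/a_top.png

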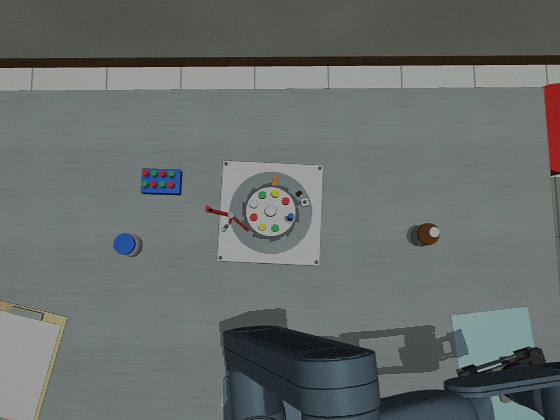

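View pics/a_side.png

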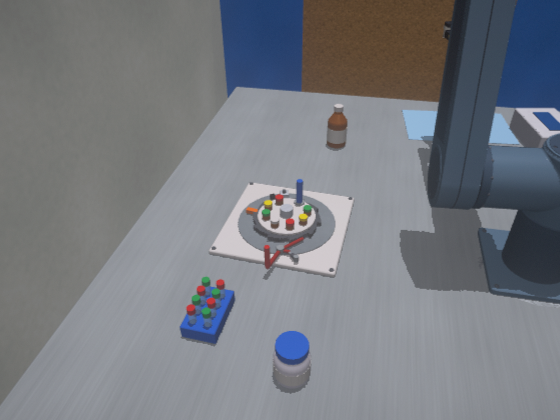

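View pics/a_wrist.png

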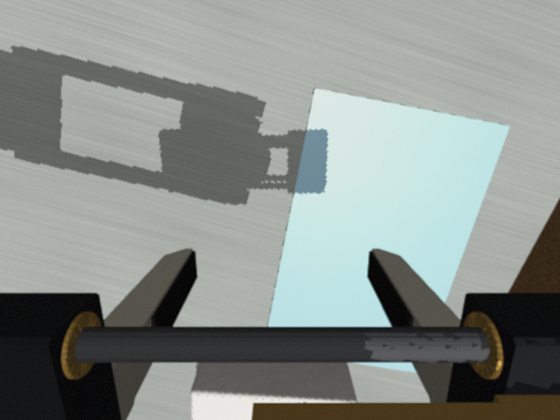

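```bash
cat > h.py <<'E'
import numpy as np,cv2
from scipy.spatial.transform import Rotation as R
from rig import arm
def ray(n,uv,z,par=None):
    p=par or arm.camera_params(n);M=cv2.Rodrigues(np.array(p["rvec"]))[0];c=-M.T@np.array(p["tvec"]).ravel()
    uv=cv2.undistortPoints(np.array(uv,float).reshape(-1,1,2),np.array(p["K"]),None).reshape(-1,2)
    d=np.c_[uv,np.ones(len(uv))]@M
    return c+d*((z-c[2])/d[:,2])[:,None]
def proj(n,P,par=None):
    p=par or arm.camera_params(n)
    return cv2.projectPoints(np.array(P,float).reshape(-1,1,3),np.array(p["rvec"]),np.array(p["tvec"]),np.array(p["K"]),None)[0].reshape(-1,2)
def blobs(im,lo,hi,amin=4):
    hsv=cv2.cvtColor(im,cv2.COLOR_RGB2HSV);m=cv2.inRange(hsv,np.array(lo),np.array(hi))
    n,l,st,c=cv2.connectedComponentsWithStats(m)
    return [(c[i].round(1),st[i].tolist()) for i in range(1,n) if st[i][4]>=amin]
E
python3 - <<'E'
from h import *
print(R.from_quat(arm.sense()["orientation"]).as_matrix().round(3))
im=cv2.imread("pics/a_top.png");cv2.imwrite("pics/b_top.png",cv2.resize(im[150:275,190:340],None,fx=5,fy=5,interpolation=cv2.INTER_CUBIC)[:600,:800])
im=cv2.imread("pics/a_side.png");cv2.imwrite("pics/b_side.png",cv2.resize(im[165:285,205:365],None,fx=5,fy=5,interpolation=cv2.INTER_CUBIC))
E
```

```text
[[ 0.276 -0.     0.961]
 [-0.961  0.001  0.276]
 [-0.001 -1.     0.   ]]
```

View pics/b_top.png

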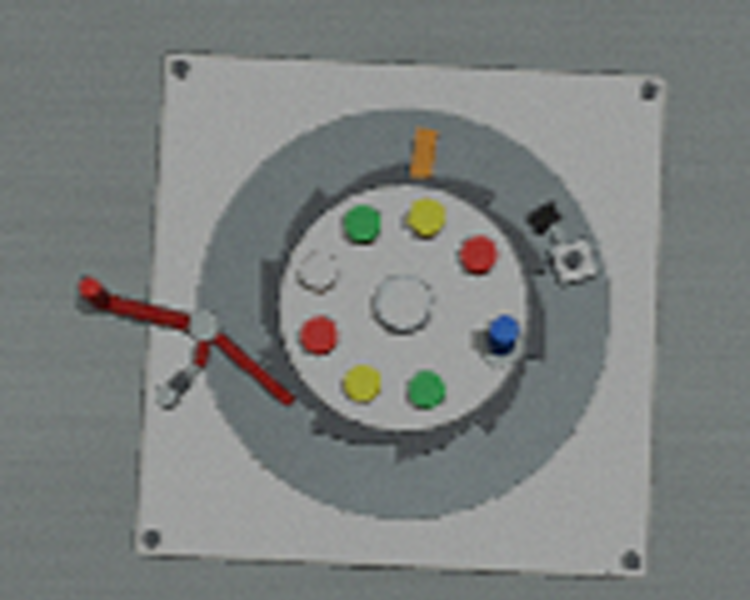

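View pics/b_side.png

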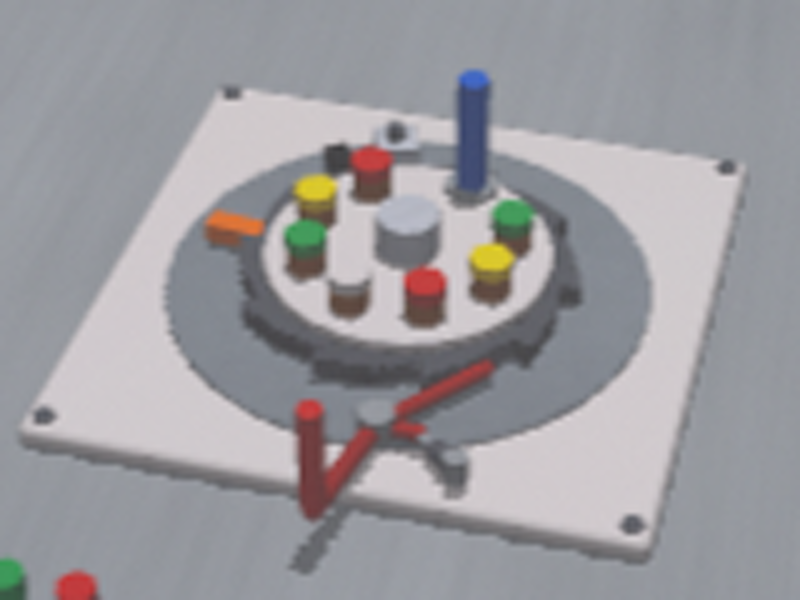

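```bash
python3 - <<'E'
from h import *
im=cv2.imread("pics/a_top.png")[:,:,::-1].copy(); sub=im[150:275,190:340]
q=lambda u,v,z: ray("top",[(190+(u-2)/5,150+(v-2)/5)],z)[0].round(4)
sc=[q(180,69,.012),q(649,91,.012),q(151,538,.012),q(631,560,.012)];print("screws",sc,"mean",np.mean(sc,0))
print("blue",blobs(sub,(100,120,60),(130,255,255)));print("red",blobs(sub,(0,120,60),(6,255,255)),blobs(sub,(174,120,60),(180,255,255)));print("or",blobs(sub,(8,150,100),(20,255,255)))
print("deck",q(404,307,.034),"hub",q(403,304,.045))
print("post",q(504,323,.1),"pin",q(90,286,.08),"hinge",q(204,325,.03),"lug",q(424,153,.028),"buf",q(544,218,.028))
S=cv2.imread("pics/a_side.png")[:,:,::-1].copy()[165:285,205:365]
s=lambda u,v,z: ray("side",[(205+(u-2)/5,165+(v-2)/5)],z)[0].round(4)
sc=[s(232,93,.012),s(727,167,.012),s(43,415,.012),s(631,524,.012)];print("side screws mean",np.mean(sc,0))
print("side post",s(474,79,.1),"pin",s(310,408,.08),"lug",s(230,222,.028))
E
```

```text
screws [array([0.6969, 0.0983, 0.012 ]), array([ 0.6816, -0.1714,  0.012 ]), array([0.4281, 0.1143, 0.012 ]), array([ 0.4127, -0.1554,  0.012 ])] mean [ 0.554825 -0.02855   0.012   ]
blue [(array([100.5,  66. ]), [98, 63, 6, 8, 29])]
red [(array([95.2, 50.6]), [92, 47, 7, 8, 41]), (array([17.6, 57.4]), [16, 56, 4, 4, 15]), (array([29., 62.]), [22, 59, 16, 7, 42]), (array([63.3, 66.7]), [60, 63, 7, 8, 43]), (array([48.2, 72.8]), [39, 67, 20, 14, 54])] []
or [(array([84.3, 30.2]), [82, 26, 5, 9, 33])]
deck [ 0.5547 -0.0291  0.034 ] hub [ 0.5549 -0.0286  0.045 ]
post [ 0.5368 -0.0826  0.1   ] pin [0.5618 0.1409 0.08  ] hinge [0.5462 0.0831 0.03  ] lug [ 0.6434 -0.0413  0.028 ] buf [ 0.6055 -0.1088  0.028 ]
side screws mean [ 0.554875 -0.0302    0.012   ]
side post [ 0.5328 -0.0816  0.1   ] pin [0.5607 0.1413 0.08  ] lug [ 0.6461 -0.0401  0.028 ]
```

```bash
cat >> h.py <<'E'
def rel(x,y,z):
    s=arm.sense();M=R.from_quat(s["orientation"]).as_matrix()
    print("t",round(s["t"],2),"tcp",np.round(s["tool_pos"],4),"yaw",np.degrees(np.arctan2(M[1,0],M[0,0])).round(2),"move(tool mm)",(1000*M.T@(np.array([x,y,z])-s["tool_pos"])).round(1),"F",np.round(s["wrist_force"],2),"Ftool",(M.T@s["wrist_force"]).round(2),"w",round(s["width"],4),"q",np.round(s["qpos"],2))
E
python3 -m jog '[[0,0,0,0,-6.6,0,190],[0,0,0,0,-6.6,0,190],[0,0,0,0,-6.6,0,190],[0,0,0,0,-6.6,0,190],[0,0,0,0,-6.6,0,190]]' 10; python3 -c "
from h import *
rel(.5613,.141,.15)"
```

```text
t: 0.57
tool_pos: [0.1519, -0.5283, 0.1878]
orientation: [-0.663, 0.246, -0.245, 0.663]
wrist_force: [0.6, -0.3, -0.2]
width: 0.0642
t 0.57 tcp [ 0.1519 -0.5283  0.1878] yaw -40.64 move(tool mm) [-125.3   38.3  774.5] F [ 0.59 -0.3  -0.24] Ftool [0.64 0.24 0.16] w 0.0642 q [-1.49  0.26  1.54 -0.    1.35 -0.78]
```

```bash
python3 -m jog '[[-6,0,38,0,0,0,190],[-6,0,38,0,0,0,190],[-6,0,38,0,0,0,190],[-6,0,38,0,0,0,190],[-6,0,38,0,0,0,190]]' >/dev/null; python3 -m jog '[[-6,0,38,0,0,0,190],[-6,0,38,0,0,0,190],[-6,0,38,0,0,0,190],[-6,0,38,0,0,0,190],[-6,0,38,0,0,0,190]]'; python3 -c "
from h import *
rel(.5613,.141,.15)"
```

```text
t: 1.4
tool_pos: [0.3562, -0.2005, 0.1882]
orientation: [0.662, -0.248, 0.248, -0.662]
wrist_force: [0.8, 0.5, 0.1]
width: 0.0238
t 1.4 tcp [ 0.3562 -0.2005  0.1882] yaw -41.0 move(tool mm) [-69.3  38.2 392.3] F [0.75 0.47 0.12] Ftool [ 0.26 -0.12  0.85] w 0.0238 q [-0.79 -0.    1.84  0.    1.3  -0.07]
```

```bash
python3 -m jog '[[-7,0,39,0,0,0,190],[-7,0,39,0,0,0,190],[-7,0,39,0,0,0,190],[-7,0,39,0,0,0,190],[-7,0,39,0,0,0,190]]' >/dev/null; python3 -m jog '[[-7,0,37,0,0,0,190],[-7,0,37,0,0,0,190],[-7,8,37,0,0,0,190],[-7,10,37,0,0,0,190],[-7,10,37,0,0,0,190]]'>/dev/null;  python3 -m jog '[[0,0,0,0,0,0,190],[0,0,0,0,0,0,190],[0,0,0,0,0,0,190],[0,0,0,0,0,0,190],[0,0,0,0,0,0,190]]'; python3 - <<'E'
from h import *
rel(.5613,.141,.15)
p=arm.camera_params("wrist")
im,d=arm.get_image("wrist");cv2.imwrite("pics/c_wrist.png",im[:,:,::-1]);np.save("pics/c_wrist.npy",d)
print(proj("wrist",[[.5613,.141,.08],[.5468,.0831,.03],[.535,-.082,.1],[.5548,-.0293,.034]],p).round(1))
E
```

```text
t: 2.65
tool_pos: [0.5519, 0.1292, 0.1608]
orientation: [-0.662, 0.248, -0.248, 0.662]
wrist_force: [0.6, -0.4, -0.0]
width: 0.0239
t 2.65 tcp [0.5519 0.1292 0.1608] yaw -41.07 move(tool mm) [-0.7 10.8 15.1] F [ 0.6  -0.36 -0.03] Ftool [0.69 0.03 0.12] w 0.0239 q [ 0.03  0.31  1.54 -0.    1.3   0.75]
[[281.2 187. ]
 [307.6 226.2]
 [415.2 382.7]
 [379.6 296.2]]
```

View pics/c_wrist.png

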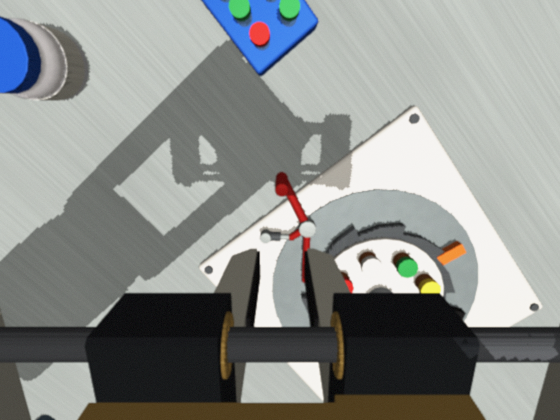

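```bash
python3 -m jog '[[0,0,8,0,0,0,190],[0,0,8,0,0,0,190],[0,20,0,0,0,0,190],[0,20,0,0,0,0,190],[0,20,0,0,0,0,190]]' >/dev/null; python3 -m jog '[[0,17,0,0,0,0,190],[0,17,0,0,0,0,190],[0,17,0,0,0,0,190],[0,0,0,0,0,0,190],[0,0,0,0,0,0,190]]'; python3 - <<'E'
from h import *
rel(.5613,.141,.048)
p=arm.camera_params("wrist")
im,d=arm.get_image("wrist");cv2.imwrite("pics/d_wrist.png",im[:,:,::-1])
im,d=arm.get_image("side");cv2.imwrite("pics/d_side.png",cv2.resize(im[165:325,165:365],None,fx=3,fy=3,interpolation=cv2.INTER_CUBIC)[:,:,::-1])
E
```

```text
t: 3.53
tool_pos: [0.5622, 0.1427, 0.0486]
orientation: [0.663, -0.248, 0.247, -0.662]
wrist_force: [0.5, 0.1, 0.7]
width: 0.0235
t 3.53 tcp [0.5622 0.1427 0.0486] yaw -40.98 move(tool mm) [ 0.4  0.6 -1.9] F [0.47 0.13 0.65] Ftool [ 0.27 -0.65  0.4 ] w 0.0235 q [0.06 0.44 1.64 0.   1.07 0.77]
```

View pics/d_wrist.png

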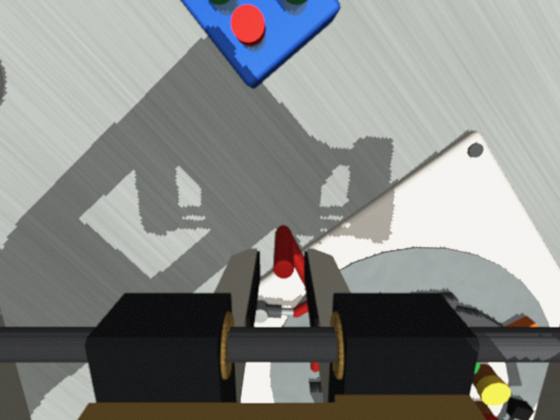

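View pics/d_side.png

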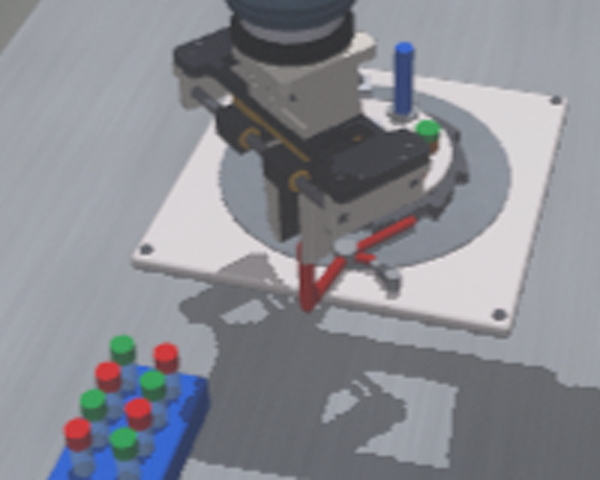

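```bash
python3 - <<'E'
from h import *
s=arm.sense();x,y,z=s["tool_pos"]
print(proj("wrist",[[x,y,.08],[x,y,.062],[x,y,z],[x,y,.026],[x,y,0.005]]).round(1))
im=cv2.imread("pics/d_wrist.png")[:,:,::-1].copy();print(blobs(im[200:300,240:320].copy(),(0,120,30),(8,255,255)),blobs(im[200:300,240:320].copy(),(170,120,30),(180,255,255)))
E
```

```text
[[282.2 260.4]
 [282.1 247.2]
 [282.1 239.8]
 [282.1 226.7]
 [282.  217.2]]
[(array([47.5, 54.9]), [33, 26, 33, 59, 1189])] []
```

```bash
python3 - <<'E'
from h import *
s=arm.sense();M=R.from_quat(s["orientation"]).as_matrix()
h=np.array([.5465,.0831]);a0=np.arctan2(.142-.0831,.562-.5465)
for a in np.arange(0,1.0,.1):
    p=h+.06*np.array([np.cos(a0-a),np.sin(a0-a)])
    print(round(a,1),(1000*M.T@np.r_[p-s["tool_pos"][:2],0])[[0,2]].round(1))
E
```

```text
0.0 [-0.3 -2.5]
0.1 [ 5.2 -0.1]
0.2 [10.9  1.7]
0.3 [16.8  3. ]
0.4 [22.7  3.6]
0.5 [28.7  3.7]
0.6 [34.7  3.1]
0.7 [40.6  2. ]
0.8 [46.3  0.2]
0.9 [51.9 -2.1]
```

```bash
python3 -m jog '[[3,0,0,0,0,0,190],[3,0,0,0,0,0,190],[3,0,0,0,0,0,190],[3,0,0,0,0,0,190],[3,0,0,0,0,0,190]]';python3 -m jog '[[3,0,0,0,0,0,190],[3,0,0,0,0,0,190],[3,0,0,0,0,0,190],[3,0,0,0,0,0,190],[3,0,0,0,0,0,190]]'; python3 - <<'E'
from h import *
rel(.5613,.141,.048)
im,d=arm.get_image("wrist");cv2.imwrite("pics/e_wrist.png",im[:,:,::-1])
E
```

```text
t: 4.05
tool_pos: [0.5742, 0.1329, 0.0498]
orientation: [-0.662, 0.248, -0.248, 0.663]
wrist_force: [-2.0, 3.4, 4.0]
width: 0.0239
t: 4.47
tool_pos: [0.5856, 0.1222, 0.0489]
orientation: [0.663, -0.247, 0.248, -0.662]
wrist_force: [-0.2, 0.0, -0.4]
width: 0.024
t 4.47 tcp [0.5856 0.1222 0.0489] yaw -40.96 move(tool mm) [-30.6   0.9  -1.7] F [-0.19  0.03 -0.4 ] Ftool [-0.16  0.4  -0.1 ] w 0.024 q [ 0.02  0.47  1.59 -0.    1.08  0.74]
```

View pics/e_wrist.png

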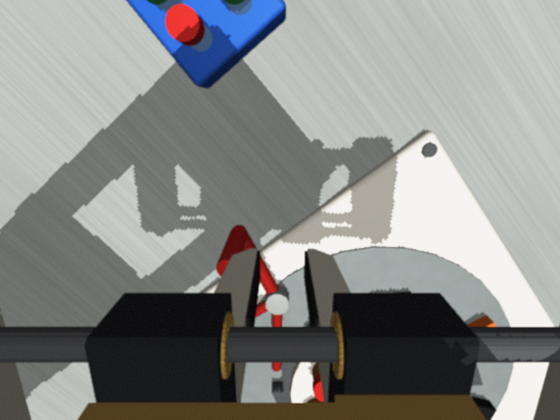

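```bash
python3 -m jog '[[0,-15,0,0,0,0,190],[0,-15,0,0,0,0,190],[0,-15,0,0,0,0,190],[-15,-10,-20,0,0,0,190],[-15,0,-20,0,0,0,190]]' >/dev/null;python3 -m jog '[[0,0,-20,0,0,0,190],[0,0,0,0,0,0,190],[0,0,0,0,0,0,190],[0,0,0,0,0,0,190],[0,0,0,0,0,0,190]]'; python3 - <<'E'
from h import *
rel(.5613,.141,.048)
p=arm.camera_params("wrist")
im,d=arm.get_image("wrist");cv2.imwrite("pics/f_wrist.png",im[:,:,::-1]);np.save("pics/f_wrist.npy",d)
print(proj("wrist",[[.5613,.141,.08],[.5613,.141,.026],[.5468,.0831,.03]],p).round(1))
np.save("pics/f_p.npy",p,allow_pickle=True)
q=arm.camera_params("top")
im,d=arm.get_image("side");cv2.imwrite("pics/f_side.png",cv2.resize(im[165:285,205:365],None,fx=5,fy=5,interpolation=cv2.INTER_CUBIC)[:,:,::-1])
E
```

```text
t: 5.35
tool_pos: [0.5243, 0.0975, 0.1041]
orientation: [-0.662, 0.247, -0.248, 0.663]
wrist_force: [-0.1, -0.1, -0.1]
width: 0.024
t 5.35 tcp [0.5243 0.0975 0.1041] yaw -40.97 move(tool mm) [-0.6 56.1 57.1] F [-0.07 -0.06 -0.07] Ftool [-0.02  0.07 -0.09] w 0.024 q [-0.03  0.3   1.7   0.    1.14  0.69]
[[281.1 143.5]
 [281.3 136.5]
 [313.7 201.9]]
```

View pics/f_wrist.png

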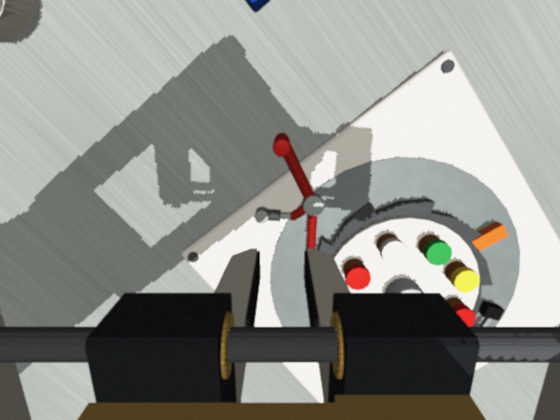

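View pics/f_side.png

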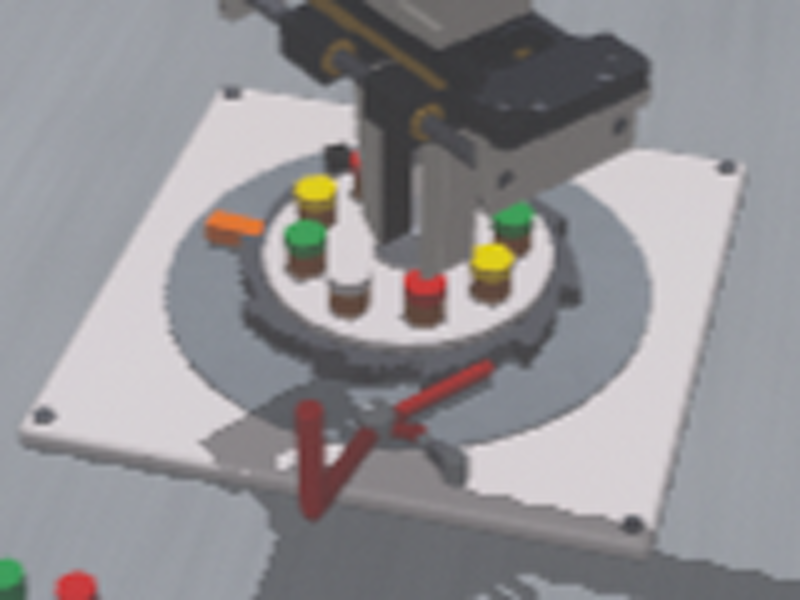

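```bash
python3 - <<'E'
from h import *
s=arm.sense();M=R.from_quat(s["orientation"]).as_matrix();p=arm.camera_params("wrist")
d=np.load("pics/f_wrist.npy");C=cv2.Rodrigues(np.array(p["rvec"]))[0];K=np.array(p["K"])
def P(u,v):
    z=d[v,u];c=np.array([(u-K[0,2])/K[0,0]*z,(v-K[1,2])/K[1,1]*z,z])
    w=C.T@(c-np.array(p["tvec"]).ravel());return w,(1000*M.T@(w-s["tool_pos"])).round(1)
for uv in [(245,251),(245,256),(245,265),(257,260),(256,280),(315,251),(320,256),(320,265),(310,260),(282,140),(282,145),(282,150),(312,204)]:
    w,t=P(*uv);print(uv,round(float(d[uv[1],uv[0]]),4),w.round(4),t)
c=-C.T@np.array(p["tvec"]).ravel();print("cam in tool",(1000*M.T@(c-s["tool_pos"])).round(1),"axis",(M.T@C.T[:,2]).round(3))
E
```

```text
(245, 251) 0.1773 [0.514  0.1159 0.1377] [-19.5 -33.7   7.4]
(245, 256) 0.1712 [0.5146 0.1155 0.144 ] [-18.9 -40.1   7.4]
(245, 265) 0.1597 [0.516  0.1153 0.1558] [-17.6 -51.8   8.2]
(257, 260) 0.1696 [0.5184 0.1105 0.146 ] [-12.7 -42.1   6.2]
(256, 280) 0.1575 [0.5163 0.1074 0.1598] [-12.2 -55.9   2.5]
(315, 251) 0.1769 [0.5418 0.0919 0.1379] [ 17.2 -34.    7.5]
(320, 256) 0.1716 [0.5432 0.0904 0.1436] [ 19.3 -39.7   7.2]
(320, 265) 0.1628 [0.5422 0.0907 0.1529] [ 18.3 -49.    6.8]
(310, 260) 0.1669 [0.5391 0.094  0.1484] [ 13.8 -44.5   7.3]
(282, 140) 0.2168 [0.5629 0.1425 0.0805] [-0.1 23.4 59.5]
(282, 145) 0.2177 [0.5608 0.1401 0.0806] [-0.1 23.4 56.3]
(282, 150) 0.219 [0.5587 0.1376 0.0801] [-0.1 23.8 53. ]
(312, 204) 0.2828 [0.5441 0.0825 0.029 ] [25.1 75.   1.8]
cam in tool [  -0.  -196.9   80. ] axis [-0.001  0.957 -0.291]
```

```bash
python3 - <<'E'
from h import *
s=arm.sense();M=R.from_quat(s["orientation"]).as_matrix();p=arm.camera_params("side")
im,d=arm.get_image("side");C=cv2.Rodrigues(np.array(p["rvec"]))[0];K=np.array(p["K"])
t=s["tool_pos"];print("tcp px",proj("side",[t,t-M[:,1]*.034, t+M[:,0]*.012, t-M[:,0]*.012]).round(1).tolist())
for uv in [(282,195),(282,205),(282,210),(282,212),(282,214),(295,195),(295,205),(295,210),(295,214),(295,217),(295,219),(295,222)]:
    u,v=uv;z=d[v,u];c=np.array([(u-K[0,2])/K[0,0]*z,(v-K[1,2])/K[1,1]*z,z]);w=C.T@(c-np.array(p["tvec"]).ravel())
    print(uv,w.round(4),(1000*M.T@(w-t)).round(1))
E
```

```text
tcp px [[288.4, 226.2], [288.4, 213.2], [284.9, 223.3], [291.9, 229.1]]
(282, 195) [0.5373 0.0956 0.1802] [ 11.3 -76.3   7.3]
(282, 205) [0.537  0.0976 0.1569] [  9.8 -53.    8.7]
(282, 210) [0.5375 0.0958 0.1428] [ 11.4 -38.9   7.6]
(282, 212) [0.5377 0.0951 0.1371] [ 12.  -33.2   7.2]
(282, 214) [ 0.5621 -0.0165  0.0433] [103.5  60.6 -61.1]
(295, 195) [0.4992 0.1607 0.231 ] [ -60.1 -127.    31.5]
(295, 205) [0.5062 0.1207 0.1783] [-28.6 -74.4   5.9]
(295, 210) [0.5063 0.1196 0.1653] [-27.8 -61.4   5.2]
(295, 214) [0.5064 0.1186 0.1547] [-27.1 -50.7   4.4]
(295, 217) [0.5065 0.1176 0.1463] [-26.3 -42.4   3.7]
(295, 219) [ 0.5309 -0.0181  0.0318] [ 81.1  72.1 -82.7]
(295, 222) [ 0.5285 -0.0052  0.0333] [ 70.8  70.7 -74.6]
```

```bash
python3 -m jog '[[0,0,19,0,0,0,190],[0,0,19,0,0,0,190],[0,0,19,0,0,0,190],[0,15,0,0,0,0,190],[0,15,0,0,0,0,190]]' >/dev/null;python3 -m jog '[[0,15,0,0,0,0,190],[0,10,0,0,0,0,190],[0,0,0,0,0,0,190],[0,0,0,0,0,0,190],[0,0,0,0,0,0,190]]'; python3 - <<'E'
from h import *
rel(.561,.1405,.015)
im,d=arm.get_image("wrist");cv2.imwrite("pics/g_wrist.png",im[:,:,::-1])
im,d=arm.get_image("side");cv2.imwrite("pics/g_side.png",cv2.resize(im[165:285,205:365],None,fx=5,fy=5,interpolation=cv2.INTER_CUBIC)[:,:,::-1])
E
```

```text
t: 6.33
tool_pos: [0.5613, 0.1403, 0.0498]
orientation: [-0.662, 0.247, -0.248, 0.663]
wrist_force: [0.2, -0.8, 0.7]
width: 0.0239
t 6.33 tcp [0.5613 0.1403 0.0498] yaw -40.97 move(tool mm) [-0.4 34.8 -0.1] F [ 0.23 -0.77  0.72] Ftool [ 0.68 -0.72 -0.43] w 0.0239 q [ 0.05  0.43  1.64 -0.    1.06  0.77]
```

View pics/g_wrist.png

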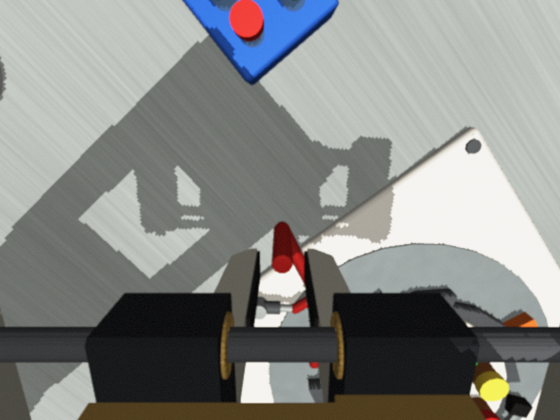

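View pics/g_side.png

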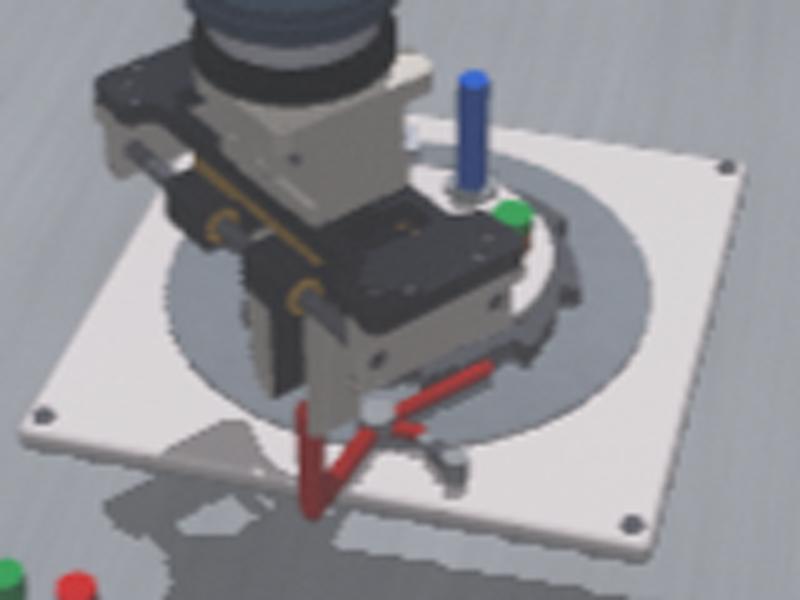

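```bash
python3 -m jog '[[0,8,0,0,0,0,190],[0,8,0,0,0,0,190],[0,8,0,0,0,0,190],[0,8,0,0,0,0,190],[0,0,0,0,0,0,190]]';  python3 -m jog '[[3,0,0,0,0,0,190],[3,0,0,0,0,0,190],[2,0,0,0,0,0,190],[2,0,0,0,0,0,190],[0,0,0,0,0,0,190]]';python3 - <<'E'
from h import *
rel(.561,.1405,.015)
im,d=arm.get_image("wrist");cv2.imwrite("pics/i_wrist.png",im[:,:,::-1])
E
```

```text
t: 6.85
tool_pos: [0.5588, 0.1401, 0.0148]
orientation: [0.663, -0.249, 0.246, -0.662]
wrist_force: [-1.2, 0.4, -0.2]
width: 0.0237
t: 7.27
tool_pos: [0.5682, 0.1349, 0.0173]
orientation: [-0.662, 0.248, -0.247, 0.663]
wrist_force: [-1.2, 4.7, -0.1]
width: 0.0242
t 7.27 tcp [0.5682 0.1349 0.0173] yaw -41.01 move(tool mm) [-9.1  2.3 -0.4] F [-1.23  4.66 -0.09] Ftool [-3.98  0.1   2.71] w 0.0242 q [0.04 0.48 1.66 0.   1.   0.76]
```

View pics/i_wrist.png

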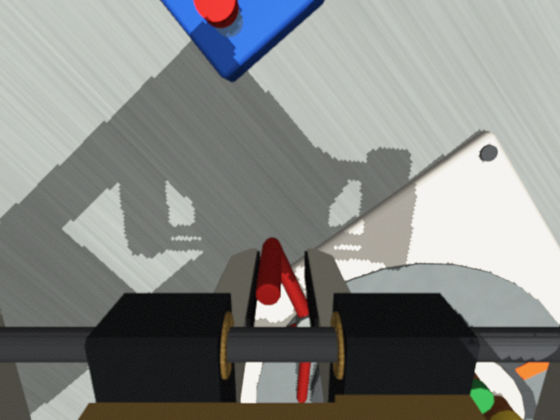

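```bash
python3 -m jog '[[2,0,1,0,0,0,190],[2,0,1,0,0,0,190],[2,0,1,0,0,0,190],[2,0,1,0,0,0,190],[2,0,0,0,0,0,190]]';python3 -m jog '[[2,0,0,0,0,0,190],[2,0,0,0,0,0,190],[2,0,0,0,0,0,190],[2,0,0,0,0,0,190],[2,0,0,0,0,0,190]]'; python3 -m jog '[[2,0,0,0,0,0,190],[2,0,0,0,0,0,190],[2,0,0,0,0,0,190],[2,0,0,0,0,0,190],[2,0,0,0,0,0,190]]';python3 -m jog '[[2,0,-1,0,0,0,190],[2,0,-1,0,0,0,190],[2,0,-1,0,0,0,190],[2,0,-1,0,0,0,190],[2,0,0,0,0,0,190]]';python3 - <<'E'
from h import *
rel(.561,.1405,.015)
im,d=arm.get_image("wrist");cv2.imwrite("pics/j_wrist.png",im[:,:,::-1])
E
```

```text
t: 7.73
tool_pos: [0.5788, 0.1303, 0.0174]
orientation: [-0.662, 0.247, -0.248, 0.663]
wrist_force: [-0.4, 2.2, -0.1]
width: 0.0238
t: 8.15
tool_pos: [0.5863, 0.123, 0.0173]
orientation: [0.663, -0.247, 0.248, -0.662]
wrist_force: [0.8, 0.3, -0.0]
width: 0.024
t: 8.57
tool_pos: [0.5938, 0.1165, 0.0172]
orientation: [0.663, -0.247, 0.248, -0.662]
wrist_force: [1.4, -1.9, -0.7]
width: 0.0239
t: 8.98
tool_pos: [0.598, 0.1076, 0.0171]
orientation: [-0.662, 0.248, -0.247, 0.662]
wrist_force: [0.4, 0.0, -0.1]
width: 0.0235
t 8.98 tcp [0.598  0.1076 0.0171] yaw -40.97 move(tool mm) [-49.5   2.1   0.6] F [ 0.42  0.01 -0.13] Ftool [0.31 0.13 0.28] w 0.0235 q [-0.01  0.52  1.6   0.    1.03  0.71]
```

View pics/j_wrist.png

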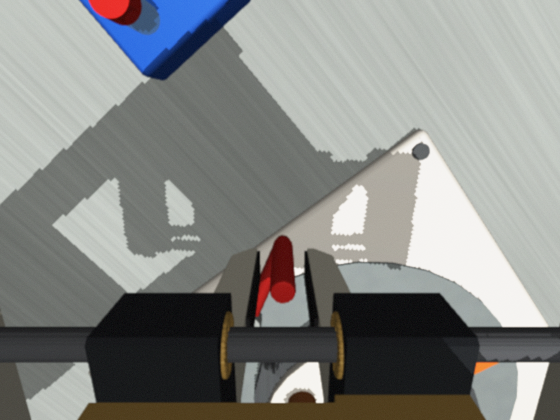

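```bash
python3 -m jog '[[0,-20,0,0,0,0,165],[0,-20,0,0,0,0,165],[0,-20,0,0,0,0,165],[0,-20,0,0,0,0,165],[0,-10,0,0,0,0,165]]';python3 - <<'E'
from h import *
rel(.535,-.083,.107)
E
```

```text
t: 9.45
tool_pos: [0.5996, 0.1078, 0.1098]
orientation: [-0.662, 0.246, -0.249, 0.663]
wrist_force: [0.7, 0.7, 0.8]
width: 0.0331
t 9.45 tcp [0.5996 0.1078 0.1098] yaw -40.96 move(tool mm) [  76.3    2.5 -186.4] F [0.71 0.65 0.79] Ftool [ 0.11 -0.78  0.96] w 0.0331 q [-0.01  0.42  1.5   0.    1.22  0.71]
```

```bash
python3 -m jog '[[8,0,-24,0,0,0,165],[8,0,-24,0,0,0,165],[8,0,-24,0,0,0,165],[8,0,-24,0,0,0,165],[8,0,-24,0,0,0,165]]'>/dev/null;python3 -m jog '[[8,0,-24,0,0,0,165],[8,0,-24,0,0,0,165],[8,0,-24,0,0,0,165],[8,0,-24,0,0,0,165],[4,0,-20,0,0,0,165]]'>/dev/null;python3 -m jog '[[0,0,0,0,0,0,165],[0,0,0,0,0,0,165],[0,0,0,0,0,0,165],[0,0,0,0,0,0,165],[0,0,0,0,0,0,165]]';python3 - <<'E'
from h import *
rel(.535,-.083,.107)
im,d=arm.get_image("wrist");cv2.imwrite("pics/k_wrist.png",im[:,:,::-1])
p=arm.camera_params("wrist");print(proj("wrist",[[.535,-.083,.1]],p))
np.save("pics/k_wrist.npy",d)
im,d=arm.get_image("side");cv2.imwrite("pics/k_side.png",cv2.resize(im[165:285,205:365],None,fx=5,fy=5,interpolation=cv2.INTER_CUBIC)[:,:,::-1])
im,d=arm.get_image("top");cv2.imwrite("pics/k_top.png",cv2.resize(im[150:275,190:340],None,fx=4,fy=4,interpolation=cv2.INTER_CUBIC)[:,:,::-1])
E
```

```text
t: 10.7
tool_pos: [0.5013, -0.1195, 0.1071]
orientation: [-0.662, 0.247, -0.247, 0.663]
wrist_force: [0.1, -0.0, -0.5]
width: 0.0327
t 10.7 tcp [ 0.5013 -0.1195  0.1071] yaw -40.89 move(tool mm) [ 1.6  0.1 49.6] F [ 0.1  -0.04 -0.46] Ftool [0.1  0.46 0.03] w 0.0327 q [-0.45  0.27  1.73  0.    1.14  0.26]
[[284.62928051 158.94504796]]
```

View pics/k_wrist.png

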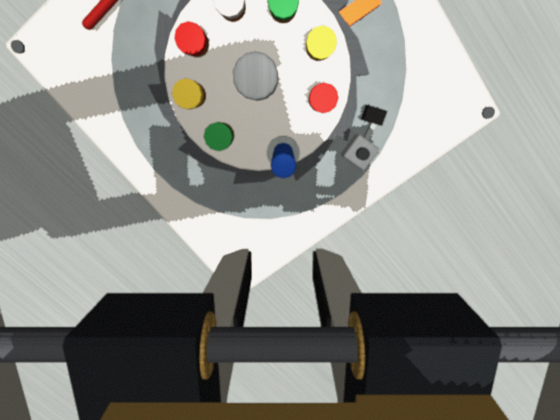

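View pics/k_side.png

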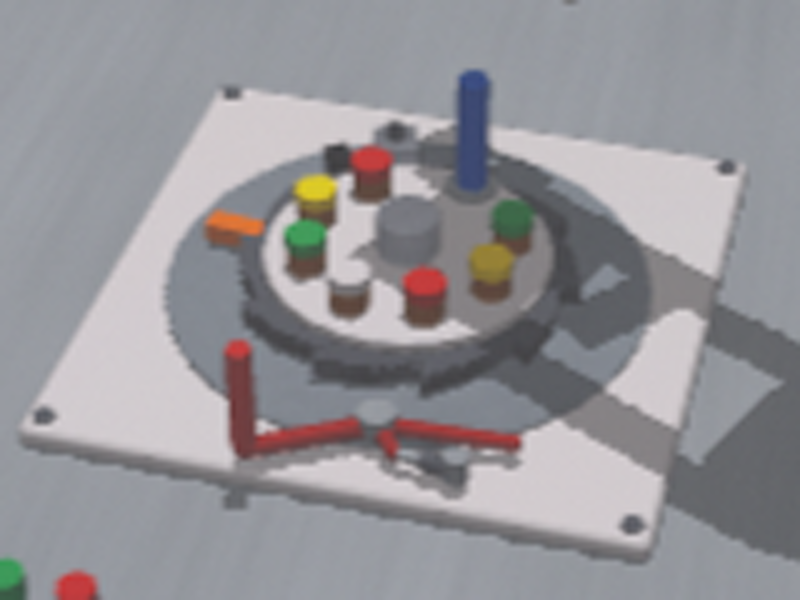

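View pics/k_top.png

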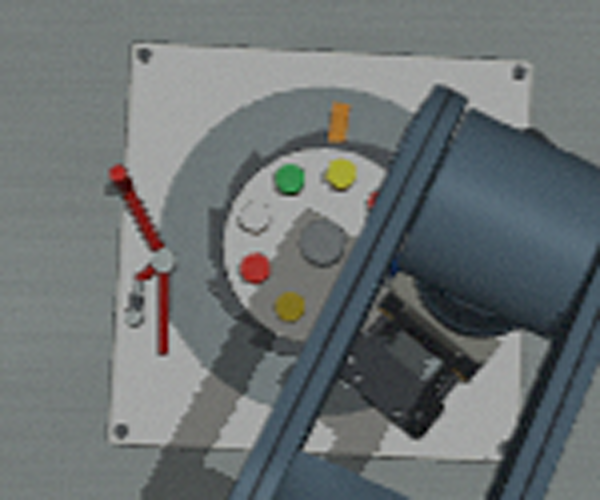

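```bash
python3 - <<'E'
from h import *
s=arm.sense();M=R.from_quat(s["orientation"]).as_matrix()
w=ray("wrist",[(283,162)],.1)[0];ax=np.array([.5548,-.0293]);print(w.round(4),np.linalg.norm(w[:2]-ax), (1000*M.T@(w-s["tool_pos"])).round(1))
a0=np.arctan2(w[1]-ax[1],w[0]-ax[0]);a0b=np.arctan2(-.083+.0293,.535-.5548);print(a0,a0b)
a0=(a0+a0b)/2
for a in np.arange(0,1.0,.1):
    p=ax+.058*np.array([np.cos(a0-a),np.sin(a0-a)])
    print(round(a,1),(1000*M.T@np.r_[p-s["tool_pos"][:2],0])[[0,2]].round(1),(1000*(M.T@[-np.sin(a0-a)*-1,-np.cos(a0-a),0])).round(0))
b=np.arctan2(-.1088+.0293,.6055-.5548);l=np.arctan2(-.0408+.0293,.6446-.5548);print("expected contact turn",l-b-2*np.arctan(6/96))
E
```

```text
[ 0.533 -0.084  0.1  ] 0.05889632528084837 [ 0.6  7.1 47.8]
-1.950601393099346 -1.9240455807822157
0.0 [ 1. 49.] [-940.    0. -340.]
0.1 [-4.5 47.3] [-970.    0. -245.]
0.2 [-10.2  46.1] [-989.    0. -147.]
0.3 [-16.   45.6] [-999.    0.  -47.]
0.4 [-21.8  45.6] [-999.    0.   53.]
0.5 [-27.6  46.2] [-988.    0.  152.]
0.6 [-33.2  47.3] [-968.    0.  250.]
0.7 [-38.8  49.1] [-938.    0.  345.]
0.8 [-44.1  51.3] [-899.    0.  437.]
0.9 [-49.2  54.1] [-851.    0.  525.]
expected contact turn 0.7508843067525669
```

```bash
python3 -m jog '[[1,0,16,0,0,0,165],[0,0,16,0,0,0,165],[0,0,16,0,0,0,165],[0,20,0,0,0,0,165],[0,0,0,0,0,0,165]]' >/dev/null;python3 -m jog '[[0,15,0,0,0,0,165],[0,15,0,0,0,0,165],[0,15,0,0,0,0,165],[0,15,0,0,0,0,165],[0,0,0,0,0,0,165]]'; python3 - <<'E'
from h import *
rel(.534,-.0835,.027)
im,d=arm.get_image("wrist");cv2.imwrite("pics/l_wrist.png",im[:,:,::-1])
im,d=arm.get_image("side");cv2.imwrite("pics/l_side.png",cv2.resize(im[165:285,205:365],None,fx=5,fy=5,interpolation=cv2.INTER_CUBIC)[:,:,::-1])
E
```

```text
t: 11.68
tool_pos: [0.5308, -0.0842, 0.0248]
orientation: [0.662, -0.249, 0.245, -0.662]
wrist_force: [0.3, 0.2, -0.5]
width: 0.0326
t 11.68 tcp [ 0.5308 -0.0842  0.0248] yaw -40.97 move(tool mm) [ 1.9 -2.2  2.6] F [ 0.25  0.24 -0.52] Ftool [0.04 0.52 0.34] w 0.0326 q [-0.36  0.41  1.77 -0.    0.98  0.35]
```

View pics/l_wrist.png

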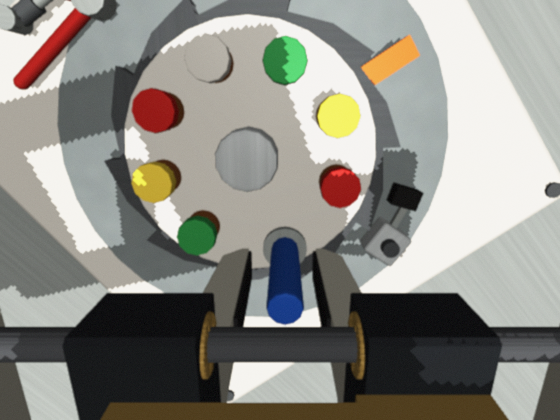

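View pics/l_side.png

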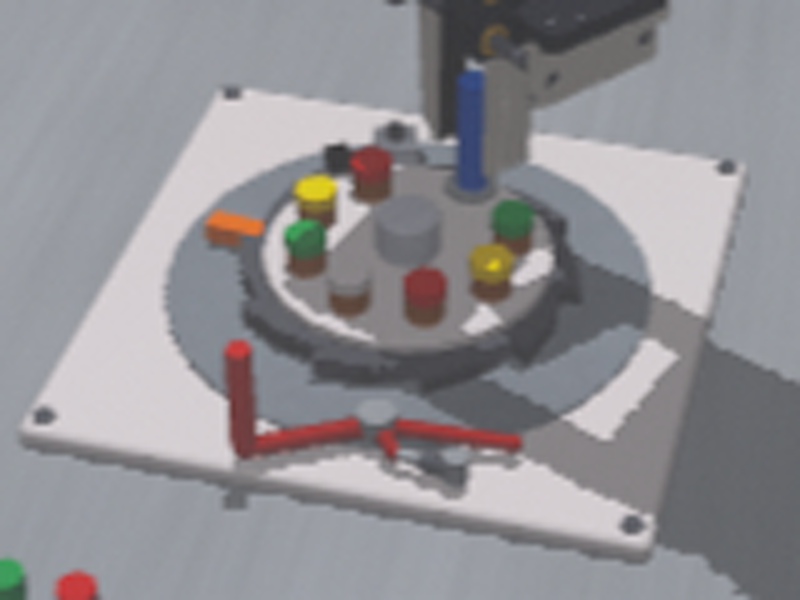

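```bash
python3 -m jog '[[-2,-1,1,0,0,0,165],[-2,-1,1,0,0,0,165],[-2,0,0,0,0,0,165],[-2,0,0,0,0,0,165],[-2,0,0,0,0,0,165]]';python3 -m jog '[[-2,0,0,0,0,0,165],[-2,0,0,0,0,0,165],[-2,0,0,0,0,0,165],[-2,0,0,0,0,0,165],[-2,0,0,0,0,0,165]]';python3 -m jog '[[0,0,0,0,0,0,165],[0,0,0,0,0,0,165],[0,0,0,0,0,0,165],[0,0,0,0,0,0,165],[0,0,0,0,0,0,165]]'; python3 - <<'E'
from h import *
rel(.534,-.0835,.027)
im,d=arm.get_image("wrist");cv2.imwrite("pics/m_wrist.png",im[:,:,::-1])
E
```

```text
t: 12.2
tool_pos: [0.5275, -0.0772, 0.0299]
orientation: [0.663, -0.247, 0.248, -0.662]
wrist_force: [1.8, -5.3, -1.6]
width: 0.0327
t: 12.62
tool_pos: [0.5206, -0.0721, 0.0299]
orientation: [0.663, -0.246, 0.249, -0.662]
wrist_force: [2.0, -5.5, -0.3]
width: 0.0328
t: 13.03
tool_pos: [0.5203, -0.0713, 0.0297]
orientation: [0.663, -0.247, 0.248, -0.662]
wrist_force: [1.7, -5.0, 0.8]
width: 0.033
t 13.03 tcp [ 0.5203 -0.0713  0.0297] yaw -40.97 move(tool mm) [18.4  2.8 -0.3] F [ 1.75 -4.98  0.79] Ftool [ 4.59 -0.78 -2.61] w 0.033 q [-0.35  0.38  1.8  -0.    0.96  0.37]
```

View pics/m_wrist.png

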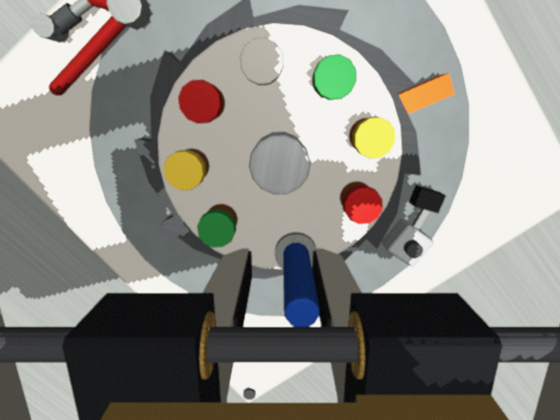

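```bash
python3 -m jog '[[-1.5,0,0,0,0,0,165],[-1.5,0,0,0,0,0,165],[-1.5,0,0,0,0,0,165],[-1.5,0,0,0,0,0,165],[-1.5,0,0,0,0,0,165]]';python3 -m jog '[[-1.5,0,0,0,0,0,165],[-1.5,0,0,0,0,0,165],[-1.5,0,0,0,0,0,165],[-1.5,0,0,0,0,0,165],[-1.5,0,0,0,0,0,165]]';python3 -c "
from h import *
rel(.534,-.0835,.027)"; python3 -m jog '[[-1,0,0,0,0,0,165],[-1,0,0,0,0,0,165],[-1,0,0,0,0,0,165],[-1,0,0,0,0,0,165],[-1,0,0,0,0,0,165]]'; python3 - <<'E'
from h import *
rel(.534,-.0835,.027)
im,d=arm.get_image("wrist");cv2.imwrite("pics/n_wrist.png",im[:,:,::-1])
E
```

```text
t: 13.5
tool_pos: [0.5144, -0.0663, 0.0295]
orientation: [0.663, -0.247, 0.248, -0.662]
wrist_force: [2.1, -4.9, 0.7]
width: 0.0328
t: 13.92
tool_pos: [0.5085, -0.061, 0.0294]
orientation: [0.663, -0.247, 0.248, -0.662]
wrist_force: [0.3, -4.7, 0.6]
width: 0.0331
t 13.92 tcp [ 0.5085 -0.061   0.0294] yaw -40.97 move(tool mm) [34.   2.4 -0.2] F [ 0.25 -4.74  0.64] Ftool [ 3.3  -0.64 -3.41] w 0.0331 q [-0.34  0.36  1.83 -0.    0.95  0.38]
t: 14.33
tool_pos: [0.5045, -0.0571, 0.0293]
orientation: [-0.662, 0.247, -0.248, 0.662]
wrist_force: [0.7, -3.7, 2.0]
width: 0.0331
t 14.33 tcp [ 0.5045 -0.0571  0.0293] yaw -40.97 move(tool mm) [39.6  2.3 -0.6] F [ 0.68 -3.72  2.04] Ftool [ 2.95 -2.04 -2.36] w 0.0331 q [-0.33  0.35  1.84  0.    0.95  0.38]
```

View pics/n_wrist.png

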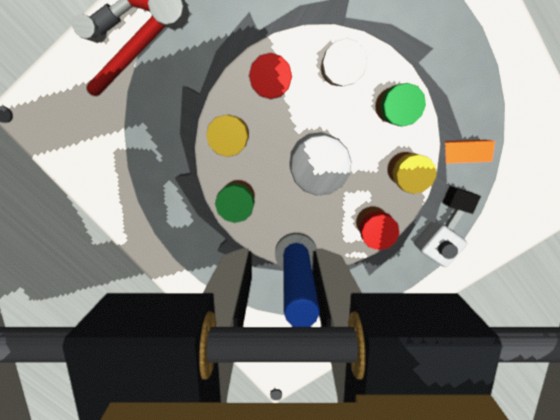

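```bash
python3 -m jog '[[-1,0,0.5,0,0,0,165],[-1,0,0.5,0,0,0,165],[-1,0,0.5,0,0,0,165],[-1,0,0.5,0,0,0,165],[-1,0,0,0,0,0,165]]';python3 -m jog '[[-0.5,0,0,0,0,0,165],[-0.5,0,0,0,0,0,165],[-0.5,0,0,0,0,0,165],[-0.5,0,0,0,0,0,165],[-0.5,0,0,0,0,0,165]]'; python3 -c "
from h import *
rel(.534,-.0835,.027)
im,d=arm.get_image('wrist');cv2.imwrite('pics/o_wrist.png',im[:,:,::-1])"
```

```text
t: 14.8
tool_pos: [0.5017, -0.0521, 0.029]
orientation: [-0.662, 0.248, -0.247, 0.662]
wrist_force: [1.2, -2.7, 0.3]
width: 0.0328
t: 15.22
tool_pos: [0.5003, -0.0505, 0.0291]
orientation: [-0.662, 0.247, -0.248, 0.663]
wrist_force: [4.3, -1.8, -2.1]
width: 0.033
t 15.22 tcp [ 0.5003 -0.0505  0.0291] yaw -40.97 move(tool mm) [47.1  2.1 -2.8] F [ 4.27 -1.8  -2.12] Ftool [4.41 2.12 1.44] w 0.033 q [-0.32  0.34  1.85  0.    0.94  0.39]
```

View pics/o_wrist.png

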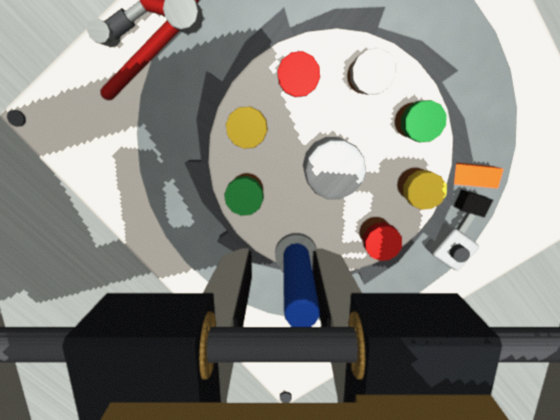

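```bash
for i in 1 2; do :; done; python3 -m jog '[[-0.2,0,0,0,0,0,165],[-0.2,0,0,0,0,0,165],[-0.2,0,0,0,0,0,165],[-0.2,0,0,0,0,0,165],[-0.2,0,0,0,0,0,165]]'>/dev/null; python3 -c "
from h import *
rel(.534,-.0835,.027)"; python3 -m jog '[[-0.2,0,0,0,0,0,165],[-0.2,0,0,0,0,0,165],[-0.2,0,0,0,0,0,165],[-0.2,0,0,0,0,0,165],[-0.2,0,0,0,0,0,165]]'>/dev/null; python3 -c "
from h import *
rel(.534,-.0835,.027)"; python3 -m jog '[[-0.2,0,0,0,0,0,165],[-0.2,0,0,0,0,0,165],[-0.2,0,0,0,0,0,165],[-0.1,0,0,0,0,0,165],[-0.1,0,0,0,0,0,165]]'>/dev/null; python3 -c "
from h import *
rel(.534,-.0835,.027)"
```

```text
t 15.68 tcp [ 0.4995 -0.0501  0.0293] yaw -40.97 move(tool mm) [48.   2.3 -2.6] F [ 5.06 -0.16 -1.94] Ftool [3.92 1.95 3.2 ] w 0.0328 q [-0.32  0.34  1.85  0.    0.94  0.39]
t 16.1 tcp [ 0.4989 -0.0494  0.0293] yaw -40.97 move(tool mm) [48.9  2.4 -2.7] F [ 6.04 -1.32 -2.57] Ftool [5.43 2.57 2.96] w 0.0332 q [-0.32  0.34  1.86  0.    0.94  0.39]
t 16.52 tcp [ 0.4984 -0.0489  0.0294] yaw -40.97 move(tool mm) [49.6  2.4 -2.7] F [ 5.57 -0.96 -1.92] Ftool [4.84 1.92 2.92] w 0.0328 q [-0.32  0.34  1.86  0.    0.94  0.39]
```

```bash
cat >> h.py <<'E'
def push(n=3):
    s=arm.sense();M=R.from_quat(s["orientation"]).as_matrix();f=M.T@s["wrist_force"];d=M.T@(np.array([.534,-.0835,.027])-s["tool_pos"])*1000
    print("t",round(s["t"],2),"x",(-d[0]).round(2),"F",f.round(2),"push",(f[0]*.925-f[2]*.38).round(2))
E
python3 -m jog '[[-0.2,0,0,0,0,0,165],[-0.2,0,0,0,0,0,165],[-0.2,0,0,0,0,0,165],[-0.1,0,0,0,0,0,165],[-0.1,0,0,0,0,0,165]]'>/dev/null; python3 -c "
from h import *
push()";python3 -m jog '[[-0.1,0,0,0,0,0,165],[-0.1,0,0,0,0,0,165],[-0.1,0,0,0,0,0,165],[-0.1,0,0,0,0,0,165],[-0.1,0,0,0,0,0,165]]'>/dev/null; python3 -c "
from h import *
push()"
```

```text
t 16.93 x -49.94 F [5.73 3.33 3.88] push 3.83
t 17.35 x -50.1 F [6.23 3.84 2.7 ] push 4.74
```

```bash
python3 -m jog '[[-0.1,0,0,0,0,0,165],[-0.1,0,0,0,0,0,165],[-0.1,0,0,0,0,0,165],[-0.1,0,0,0,0,0,165],[-0.1,0,0,0,0,0,165]]'>/dev/null; python3 -c "
from h import *
push()";python3 -m jog '[[-0.1,0,0,0,0,0,165],[-0.1,0,0,0,0,0,165],[-0.1,0,0,0,0,0,165],[-0.1,0,0,0,0,0,165],[-0.1,0,0,0,0,0,165]]'>/dev/null; python3 -c "
from h import *
push()
im,d=arm.get_image('wrist');cv2.imwrite('pics/p_wrist.png',im[:,:,::-1])"
```

```text
t 17.77 x -50.21 F [7.43 4.86 2.44] push 5.95
t 18.18 x -50.31 F [9.16 5.44 3.73] push 7.06
```

View pics/p_wrist.png

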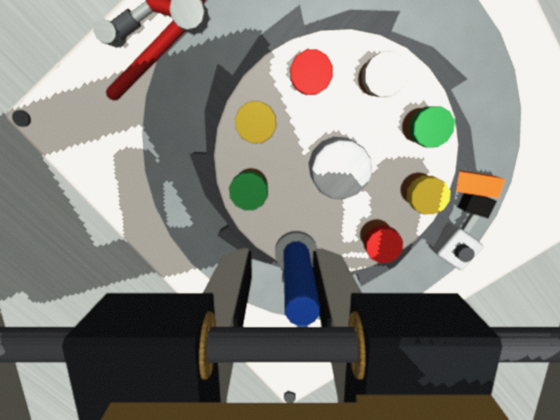

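```bash
python3 -m jog '[[-0.1,0,0,0,0,0,165],[-0.1,0,0,0,0,0,165],[-0.1,0,0,0,0,0,165],[-0.1,0,0,0,0,0,165],[-0.1,0,0,0,0,0,165]]'>/dev/null; python3 -c "
from h import *
push()";python3 -m jog '[[-0.1,0,0,0,0,0,165],[-0.1,0,0,0,0,0,165],[-0.1,0,0,0,0,0,165],[-0.1,0,0,0,0,0,165],[-0.1,0,0,0,0,0,165]]'>/dev/null; python3 -c "
from h import *
push()"
```

```text
t 18.65 x -50.45 F [10.14  7.36  3.98] push 7.87
t 19.07 x -50.52 F [10.76  7.5   4.26] push 8.33
```

```bash
python3 -m jog '[[-0.1,0,0,0,0,0,165],[-0.1,0,0,0,0,0,165],[-0.1,0,0,0,0,0,165],[-0.1,0,0,0,0,0,165],[-0.1,0,0,0,0,0,165]]'>/dev/null; python3 -c "
from h import *
push()";python3 -m jog '[[-0.1,0,0,0,0,0,165],[-0.1,0,0,0,0,0,165],[-0.1,0,0,0,0,0,165],[0,0,0,0,0,0,165],[0,0,0,0,0,0,165]]'>/dev/null; python3 -c "
from h import *
push()"
```

```text
t 19.48 x -50.66 F [11.47  8.78  3.24] push 9.38
t 19.9 x -50.73 F [12.93  9.47  3.35] push 10.69
```

```bash
python3 -m jog '[[-0.1,0,0,0,0,0,165],[0,0,0,0,0,0,165],[0,0,0,0,0,0,165],[0,0,0,0,0,0,165],[0,0,0,0,0,0,165]]'>/dev/null; python3 -c "
from h import *
push()";python3 -m jog '[[0.3,0,0,0,0,0,165],[0.3,0,0,0,0,0,165],[0.5,0,0,0,0,0,165],[0.5,0,0,0,0,0,165],[0.5,0,0,0,0,0,165]]'>/dev/null; python3 -c "
from h import *
push()";python3 -m jog '[[1,0,0,0,0,0,165],[1,0,0,0,0,0,165],[1,0,0,0,0,0,165],[1,0,0,0,0,0,165],[1,0,0,0,0,0,165]]'>/dev/null; python3 -c "
from h import *
push()
rel(.534,-.0835,.027)
im,d=arm.get_image('wrist');cv2.imwrite('pics/q_wrist.png',im[:,:,::-1])"
```

```text
t 20.32 x -50.76 F [12.47  9.52  3.76] push 10.1
t 20.73 x -50.8 F [4.76 0.92 3.07] push 3.24
t 21.15 x -48.21 F [-0.51 -0.21  0.16] push -0.53
t 21.15 tcp [ 0.4988 -0.0505  0.0288] yaw -40.96 move(tool mm) [48.2  1.7 -1.9] F [-0.28  0.45  0.21] Ftool [-0.51 -0.21  0.16] w 0.033 q [-0.32  0.34  1.85 -0.    0.95  0.39]
```

View pics/q_wrist.png

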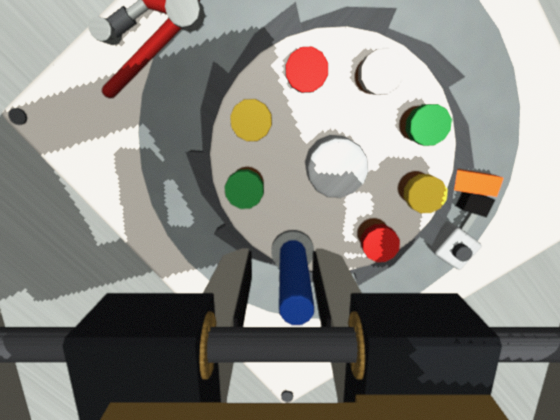

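```bash
python3 -m jog '[[2,0,0,0,0,0,165],[2,0,0,0,0,0,165],[0,-15,0,0,0,0,165],[0,-20,0,0,0,0,165],[0,-20,0,0,0,0,165]]'>/dev/null; python3 -m jog '[[0,-20,0,0,0,0,190],[0,-10,0,0,0,0,190],[0,0,0,0,0,0,190],[0,0,0,0,0,0,190],[0,0,0,0,0,0,190]]'>/dev/null; python3 -c "
from h import *
rel(.599,.1077,.113)"
```

```text
t 22.03 tcp [ 0.5022 -0.0532  0.113 ] yaw -40.97 move(tool mm) [-3.240e+01 -1.000e-01  1.849e+02] F [-0.04 -0.01 -0.25] Ftool [-0.03  0.25 -0.03] w 0.0238 q [-0.33  0.25  1.75  0.    1.15  0.39]
```

Stop short of the pin by 40 mm to look.

```bash
python3 -m jog '[[-6,0,29,0,0,0,190],[-6,0,29,0,0,0,190],[-7,0,29,0,0,0,190],[-7,0,29,0,0,0,190],[-6,0,29,0,0,0,190]]'>/dev/null; python3 -m jog '[[0,0,0,0,0,0,190],[0,0,0,0,0,0,190],[0,0,0,0,0,0,190],[0,0,0,0,0,0,190],[0,0,0,0,0,0,190]]'>/dev/null; python3 -c "
from h import *
rel(.599,.1077,.113)
im,d=arm.get_image('wrist');cv2.imwrite('pics/r_wrist.png',im[:,:,::-1])
print(proj('wrist',[[.599,.1077,.08]]))"
```

```text
t 22.87 tcp [0.5733 0.0759 0.1138] yaw -41.05 move(tool mm) [-1.5  0.8 40.9] F [-0.11  0.65  0.2 ] Ftool [-0.51 -0.2   0.41] w 0.0236 q [-0.06  0.37  1.57 -0.    1.2   0.66]
[[279.71263088 166.18643686]]
```

View pics/r_wrist.png

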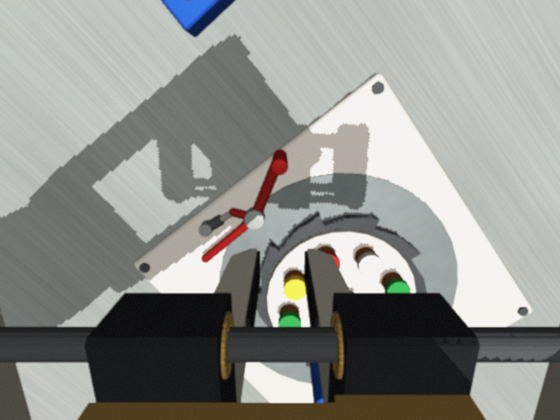

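```bash
python3 -m jog '[[-1,0,14,0,0,0,190],[0,0,14,0,0,0,190],[0,0,13,0,0,0,190],[0,20,0,0,0,0,190],[0,20,0,0,0,0,190]]'>/dev/null; python3 -m jog '[[0,14,0,0,0,0,190],[0,14,0,0,0,0,190],[0,14,0,0,0,0,190],[0,14,0,0,0,0,190],[0,0,0,0,0,0,190]]'>/dev/null; python3 -c "
from h import *
rel(.599,.1077,.017)
im,d=arm.get_image('wrist');cv2.imwrite('pics/s_wrist.png',im[:,:,::-1])"
```

```text
t 23.75 tcp [0.5977 0.1077 0.0155] yaw -41.04 move(tool mm) [ 1.  -1.5  0.8] F [-0.15  0.54 -0.51] Ftool [-0.47  0.51  0.31] w 0.0234 q [-0.01  0.52  1.59 -0.    1.03  0.71]
```

View pics/s_wrist.png

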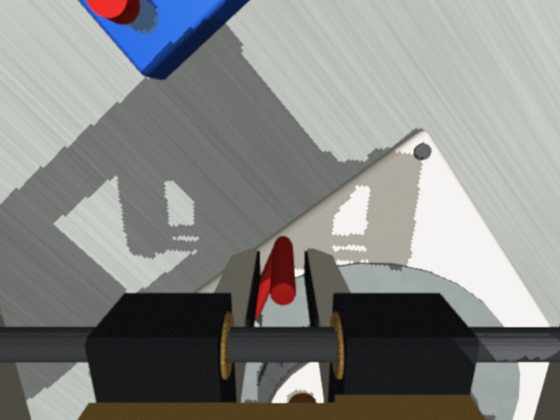

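```bash
python3 -m jog '[[-3,0,1,0,0,0,190],[-3,0,1,0,0,0,190],[-2,0,1,0,0,0,190],[-2,0,1,0,0,0,190],[-2,0,0,0,0,0,190]]'; python3 -m jog '[[-2,0,0,0,0,0,190],[-2,0,0,0,0,0,190],[-2,0,0,0,0,0,190],[-2,0,0,0,0,0,190],[-2,0,0,0,0,0,190]]'; python3 -m jog '[[-2,0,0,0,0,0,190],[-1,0,0,0,0,0,190],[-1,0,0,0,0,0,190],[-1,0,0,0,0,0,190],[-1,0,0,0,0,0,190]]'; python3 -c "
from h import *
rel(.561,.141,.017)
im,d=arm.get_image('wrist');cv2.imwrite('pics/t_wrist.png',im[:,:,::-1])"
```

```text
t: 24.22
tool_pos: [0.5952, 0.1195, 0.0193]
orientation: [-0.662, 0.246, -0.249, 0.663]
wrist_force: [3.9, -1.3, 0.9]
width: 0.0237
t: 24.63
tool_pos: [0.5865, 0.1264, 0.0186]
orientation: [-0.662, 0.247, -0.248, 0.663]
wrist_force: [3.2, -0.9, 1.3]
width: 0.024
t: 25.05
tool_pos: [0.5809, 0.1301, 0.0179]
orientation: [0.663, -0.248, 0.247, -0.662]
wrist_force: [1.6, -0.0, 1.1]
width: 0.0238
t 25.05 tcp [0.5809 0.1301 0.0179] yaw -40.97 move(tool mm) [-22.2   0.9  -4.9] F [ 1.58 -0.03  1.13] Ftool [ 1.21 -1.13  1.01] w 0.0238 q [0.03 0.5  1.63 0.   1.02 0.75]
```

View pics/t_wrist.png

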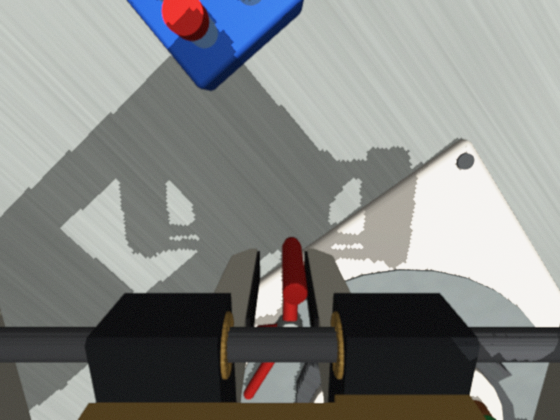

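Force is falling toward the over-centre point; continue slowly.

```bash
python3 -m jog '[[-1,0,0,0,0,0,190],[-1,0,0,0,0,0,190],[-1,0,0,0,0,0,190],[-1,0,0,0,0,0,190],[-1,0,0,0,0,0,190]]'; python3 -m jog '[[-0.8,0,0,0,0,0,190],[-0.8,0,0,0,0,0,190],[-0.8,0,0,0,0,0,190],[-0.8,0,0,0,0,0,190],[-0.8,0,0,0,0,0,190]]'; python3 -c "
from h import *
rel(.561,.141,.017)
im,d=arm.get_image('wrist');cv2.imwrite('pics/u_wrist.png',im[:,:,::-1])"
```

```text
t: 25.52
tool_pos: [0.5773, 0.1333, 0.018]
orientation: [0.663, -0.248, 0.247, -0.662]
wrist_force: [0.5, 0.5, -0.8]
width: 0.024
t: 25.93
tool_pos: [0.5746, 0.136, 0.0181]
orientation: [0.662, -0.248, 0.247, -0.662]
wrist_force: [-0.5, -0.8, -0.3]
width: 0.0235
t 25.93 tcp [0.5746 0.136  0.0181] yaw -40.97 move(tool mm) [-13.5   1.1  -5.1] F [-0.46 -0.76 -0.25] Ftool [ 0.14  0.25 -0.87] w 0.0235 q [0.04 0.49 1.64 0.   1.01 0.76]
```

View pics/u_wrist.png

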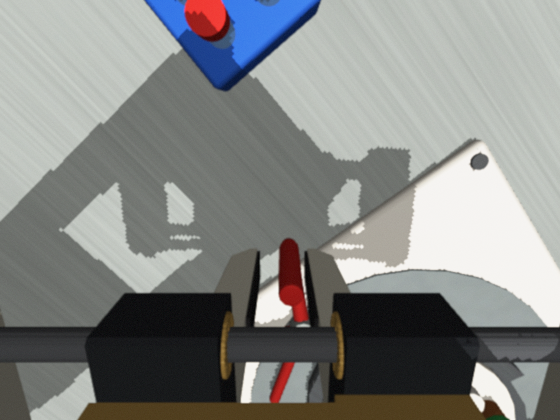

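```bash
python3 -m jog '[[-0.8,0,-0.5,0,0,0,190],[-0.8,0,-0.5,0,0,0,190],[-0.8,0,-0.5,0,0,0,190],[-0.8,0,-0.5,0,0,0,190],[-0.8,0,0,0,0,0,190]]'; python3 -m jog '[[-0.8,0,-0.5,0,0,0,190],[-0.8,0,-0.5,0,0,0,190],[-0.8,0,0,0,0,0,190],[-0.8,0,0,0,0,0,190],[-0.8,0,0,0,0,0,190]]'; python3 -c "
from h import *
rel(.561,.141,.017)
im,d=arm.get_image('wrist');cv2.imwrite('pics/v_wrist.png',im[:,:,::-1])"
```

```text
t: 26.4
tool_pos: [0.5699, 0.1371, 0.0181]
orientation: [0.662, -0.248, 0.247, -0.662]
wrist_force: [-2.4, 1.2, 1.4]
width: 0.0236
t: 26.82
tool_pos: [0.5663, 0.1387, 0.0179]
orientation: [0.663, -0.248, 0.247, -0.662]
wrist_force: [-2.8, 2.1, 0.1]
width: 0.0238
t 26.82 tcp [0.5663 0.1387 0.0179] yaw -40.97 move(tool mm) [-5.6  0.9 -1.7] F [-2.79  2.13  0.05] Ftool [-3.51 -0.05 -0.22] w 0.0238 q [ 0.05  0.48  1.66 -0.    1.    0.76]
```

View pics/v_wrist.png

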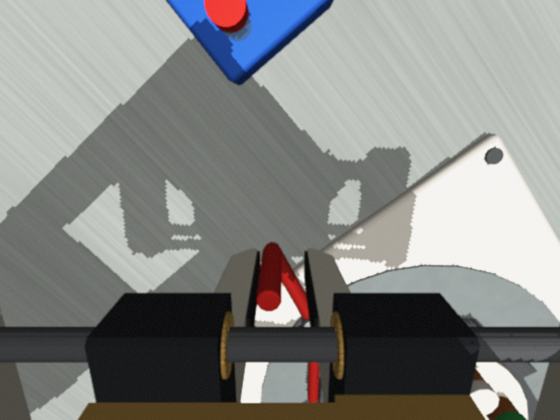

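```bash
python3 -m jog '[[-0.5,0,0,0,0,0,190],[-0.5,0,0,0,0,0,190],[-0.5,0,0,0,0,0,190],[-0.5,0,0,0,0,0,190],[-0.5,0,0,0,0,0,190]]'; python3 -m jog '[[-0.8,0,0,0,0,0,190],[-0.8,0,0,0,0,0,190],[-0.8,0,0,0,0,0,190],[-0.8,0,0,0,0,0,190],[0,0,0,0,0,0,190]]'; python3 -c "
from h import *
rel(.561,.141,.017)
im,d=arm.get_image('wrist');cv2.imwrite('pics/w_wrist.png',im[:,:,::-1])"
```

```text
t: 27.28
tool_pos: [0.5658, 0.1405, 0.0185]
orientation: [-0.662, 0.247, -0.248, 0.663]
wrist_force: [-0.4, 0.3, -0.5]
width: 0.0236
t: 27.7
tool_pos: [0.5623, 0.1427, 0.0182]
orientation: [-0.662, 0.247, -0.247, 0.662]
wrist_force: [0.2, -0.4, 0.2]
width: 0.0237
t 27.7 tcp [0.5623 0.1427 0.0182] yaw -40.96 move(tool mm) [ 0.1  1.2 -2.2] F [ 0.19 -0.38  0.17] Ftool [ 0.39 -0.17 -0.16] w 0.0237 q [0.06 0.47 1.67 0.   1.   0.77]
```

View pics/w_wrist.png

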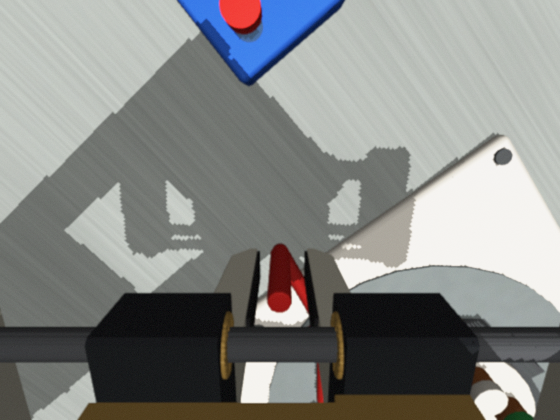

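Free of the pin and it is seated. Retreat and check.

```bash
python3 -m jog '[[-0.5,-15,0,0,0,0,190],[0,-20,0,0,0,0,190],[0,-20,0,0,0,0,190],[0,-20,0,0,0,0,190],[0,-20,0,0,0,0,190]]'; python3 -m jog '[[0,0,-25,0,0,0,190],[0,0,-25,0,0,0,190],[0,0,-25,0,0,0,190],[0,0,-25,0,0,0,190],[0,0,-25,0,0,0,190]]';python3 -m jog '[[0,-20,-25,0,0,0,190],[0,-20,-10,0,0,0,190],[0,0,0,0,0,0,190],[0,0,0,0,0,0,190],[0,0,0,0,0,0,190]]'; python3 -c "
from h import *
rel(.561,.141,.017)
im,d=arm.get_image('wrist');cv2.imwrite('pics/x_wrist.png',im[:,:,::-1])
im,d=arm.get_image('side');cv2.imwrite('pics/x_side.png',cv2.resize(im[165:285,205:365],None,fx=5,fy=5,interpolation=cv2.INTER_CUBIC)[:,:,::-1])"
```

```text
t: 28.17
tool_pos: [0.5619, 0.1429, 0.1141]
orientation: [0.662, -0.248, 0.247, -0.662]
wrist_force: [0.6, 0.0, 0.1]
width: 0.0235
t: 28.58
tool_pos: [0.4793, 0.0479, 0.1132]
orientation: [0.662, -0.247, 0.247, -0.662]
wrist_force: [0.2, 0.4, 0.7]
width: 0.0239
t: 29.0
tool_pos: [0.4573, 0.0224, 0.1528]
orientation: [-0.662, 0.247, -0.248, 0.662]
wrist_force: [0.4, 0.1, -1.1]
width: 0.0235
t 29.0 tcp [0.4573 0.0224 0.1528] yaw -40.98 move(tool mm) [  0.5 135.9 157.5] F [ 0.37  0.13 -1.06] Ftool [0.19 1.06 0.34] w 0.0235 q [-0.2   0.12  1.8   0.    1.22  0.52]
```

View pics/x_wrist.png

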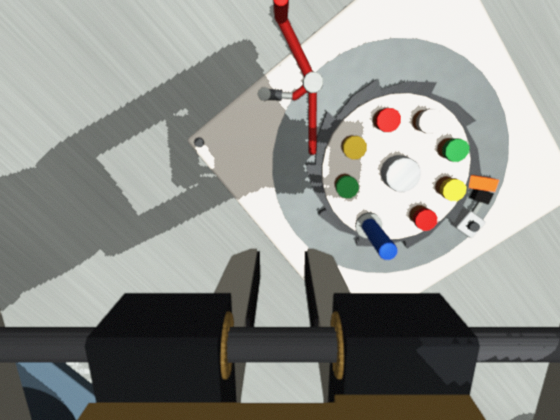

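View pics/x_side.png

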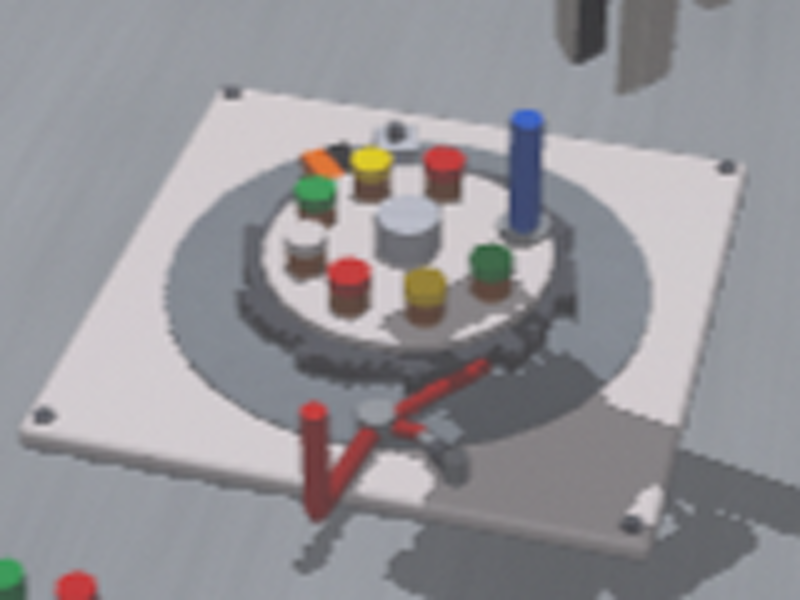

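```bash
python3 -c "
from h import *
rel(.5005,-.0520,.153)"
```

```text
t 29.1 tcp [0.4569 0.0227 0.1522] yaw -40.93 move(tool mm) [ 81.9  -0.9 -27.9] F [ 0.4   0.56 -0.03] Ftool [-0.07  0.02  0.68] w 0.0239 q [-0.2   0.12  1.8   0.    1.22  0.52]
```

```bash
python3 -m jog '[[16,0,-5,0,0,0,165],[16,0,-5,0,0,0,165],[16,0,-6,0,0,0,165],[17,0,-6,0,0,0,165],[17,0,-6,0,0,0,165]]'>/dev/null;python3 -m jog '[[0,20,0,0,0,0,165],[0,0,0,0,0,0,165],[0,0,0,0,0,0,165],[0,0,0,0,0,0,165],[0,0,0,0,0,0,165]]'>/dev/null; python3 -c "
from h import *
rel(.4988,-.0505,.0288)
im,d=arm.get_image('wrist');cv2.imwrite('pics/y_wrist.png',im[:,:,::-1])"
```

```text
t 29.93 tcp [ 0.5008 -0.0521  0.1335] yaw -40.91 move(tool mm) [-2.600e+00  1.047e+02 -1.000e-01] F [-0.28  0.47  0.23] Ftool [-0.52 -0.23  0.17] w 0.0329 q [-0.33  0.22  1.73  0.    1.2   0.39]
```

View pics/y_wrist.png

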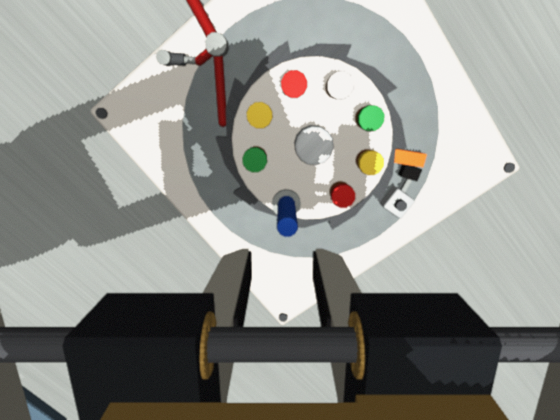

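```bash
python3 -m jog '[[-1,20,0,0,0,0,165],[-1,20,0,0,0,0,165],[0,20,0,0,0,0,165],[0,20,0,0,0,0,165],[0,0,0,0,0,0,165]]'>/dev/null;python3 -m jog '[[-0.5,24,0,0,0,0,165],[0,0,0,0,0,0,165],[0,0,0,0,0,0,165],[0,0,0,0,0,0,165],[0,0,0,0,0,0,165]]'>/dev/null; python3 -c "
from h import *
rel(.4988,-.0505,.0288)
im,d=arm.get_image('wrist');cv2.imwrite('pics/z_wrist.png',im[:,:,::-1])
a=cv2.imread('pics/q_wrist.png');b=cv2.imread('pics/z_wrist.png')
f=lambda i:cv2.resize(i[130:280,400:520],None,fx=4,fy=4,interpolation=cv2.INTER_CUBIC)[:600]
cv2.imwrite('pics/cmp.png',np.hstack([f(a)[:,:400],f(b)[:,:400]]))
f=lambda n:print(blobs(cv2.imread(n)[:,:,::-1].copy(),(8,150,100),(20,255,255),100),blobs(cv2.imread(n)[220:330,270:330,::-1].copy(),(100,120,60),(130,255,255),50))
f('pics/q_wrist.png');f('pics/z_wrist.png')"
```

```text
t 30.82 tcp [ 0.5    -0.0514  0.0308] yaw -40.96 move(tool mm) [-1.5  2.  -0.1] F [-0.33 -0.46  0.15] Ftool [ 0.05 -0.15 -0.56] w 0.0329 q [-0.32  0.34  1.85  0.    0.95  0.39]
[(array([477.1, 182.7]), [454, 169, 49, 27, 968]), (array([202.7, 343.7]), [200, 324, 7, 38, 121]), (array([360.9, 352.2]), [358, 324, 7, 54, 185])] [(array([24.7, 64.3]), [9, 21, 35, 84, 2327])]
[(array([472.2, 181.9]), [450, 169, 48, 26, 939]), (array([202.6, 352.5]), [200, 324, 7, 54, 185]), (array([360.9, 352. ]), [358, 324, 6, 55, 182])] [(array([21.9, 62.2]), [7, 19, 34, 83, 2248])]
```

View pics/cmp.png

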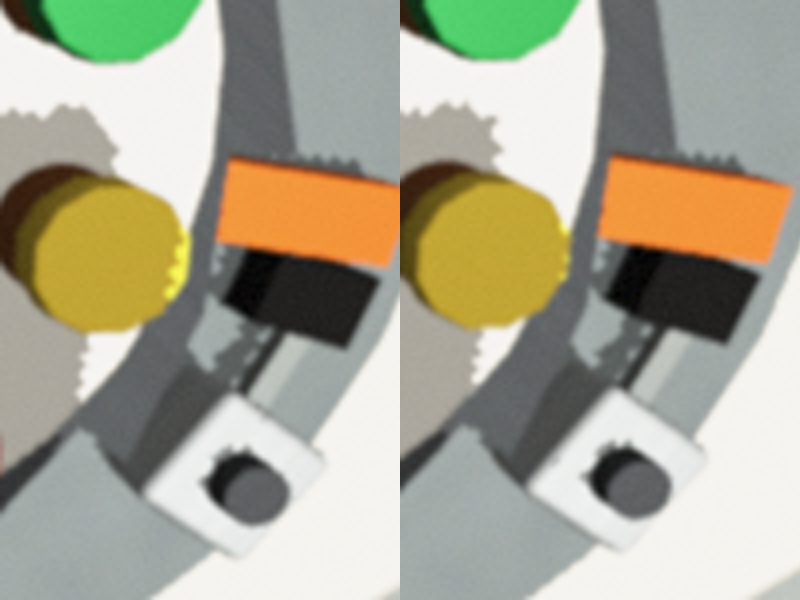

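View pics/z_wrist.png

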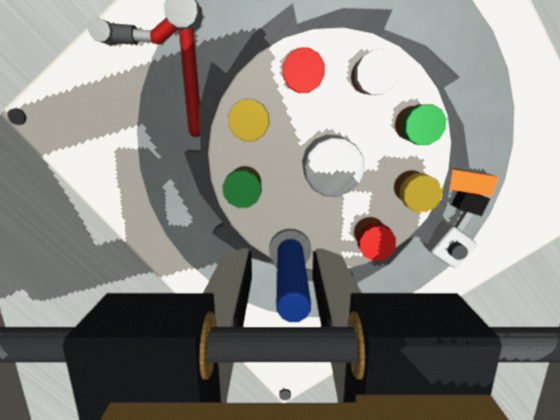

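```bash
python3 -m jog '[[0,-15,0,0,0,0,165],[0,-20,0,0,0,0,165],[0,-25,0,0,0,0,165],[0,-30,0,0,0,0,165],[0,-30,0,0,0,0,165]]'>/dev/null;python3 -m jog '[[0,-20,0,0,0,0,165],[0,0,0,0,0,0,165],[0,0,0,0,0,0,165],[0,0,0,0,0,0,165],[0,0,0,0,0,0,165]]'>/dev/null; python3 -c "
from h import *
rel(.4988,-.0505,.0288)
im,d=arm.get_image('wrist');cv2.imwrite('pics/zz_wrist.png',im[:,:,::-1])
im,d=arm.get_image('side');cv2.imwrite('pics/zz_side.png',im[:,:,::-1])"
```

```text
t 31.7 tcp [ 0.4979 -0.0508  0.168 ] yaw -40.97 move(tool mm) [  0.7 139.2   1. ] F [ 0.25 -0.27  0.27] Ftool [ 0.37 -0.27 -0.04] w 0.0329 q [-0.32  0.19  1.68  0.    1.28  0.39]
```

View pics/zz_wrist.png

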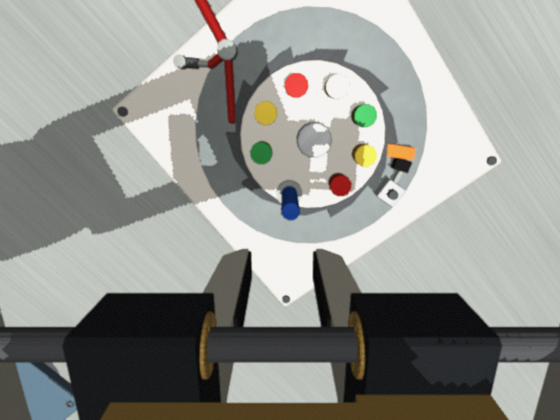

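View pics/zz_side.png

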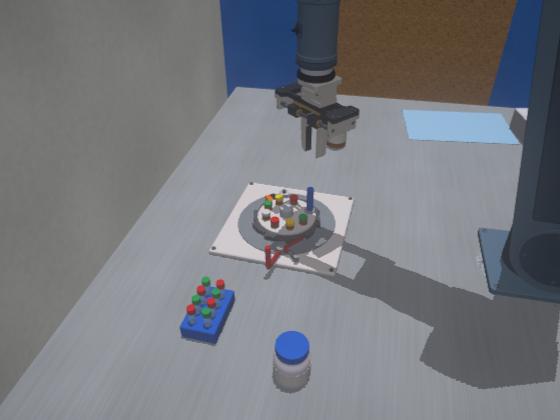

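The final pictures show the gripper clear of everything. The lug (401,152) is against the buffer (401,165), the pawl nose (232,120) is in the teeth, and the bystanders have not moved. I am handing it in.

```bash
python3 -c "
from rig import arm
print(arm.sign_off())"
```

```text
the job is handed in; nothing more can be done
None
```

The carousel is back home and the job is handed in at about 32 s of the 72 s allowed; no verdict was reported.

**What I did:**
- I swung the pawl out by its pin; it stayed out with no force on the tool.
- I pushed the post backward until the lug touched the stop at about t = 17 s. I then pressed to about 10.5 N at the post, roughly 7 N above the turning friction, and backed off.
- I swung the pawl back, with the fingers letting the pin in slowly until no force was left on it, and moved the arm clear.

**Last checks:**
- **Pawl:** the side view puts the pin within about 1 mm of its starting place, slightly further in. The wrist view shows the nose in the teeth.
- **Lug:** close-ups from nearly the same pose, before and after the pawl went in, show it in contact with the buffer, unchanged to about 0.2 mm. The remaining contact force could only be inferred from this, not measured.
- **Bystanders:** the jar and rack look unmoved in the side view. The bottle is hidden behind the gripper there, but the arm never went near it at its height.

**What failed or disagreed:**
- **Finger length:** the wrist and side depth images show the fingers ending about 33 mm short of the reported TCP, which the task says is at their very end.
- **First try at the pin:** because of that, the fingers only brushed over the pin's top, with about 5.6 N on the wrist. The pawl did not move, and I worked with the 33 mm offset from then on.

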